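# Gauge the bonding gap of an acrylic jig

### The arm

A 6-joint arm with a two-finger parallel gripper is mounted at the origin on the work surface. World frame = base frame: x ahead of the robot, y to its left, z up, the work surface at z = 0. Lengths are in mm, angles in rad, forces in N, time in s.
With the tool pointing down it reaches from about 275 to 850 mm from the base axis. Payload 5.2 kg.
Tool frame: the origin (TCP) lies midway between the tips of the shut fingers; the grasp point (between the pads) lies 19 mm behind it; z points along the fingers, y is the direction in which the jaws open and shut (so a half turn about z gives the same grasp; the last joint's range is limited). The gripper opens to 85 mm and grips with 20 to 120 N. Pads are 22 mm wide; open, the fingers measure 114 mm over their backs; the gripper's body (76 mm by 85 mm) begins 54 mm behind the grasp point. The pads swing forward as they close: fully open they stand 13 mm farther back than shut.
Start: joints at [-1.362, 0.259, 1.535, -0, 1.348, -0.203], TCP at [220.163, -504.017, 231.31] pointing down, gripper open.
Joint ranges: [-3.14, 3.14], [-0.91, 2.08], [0.19, 2.58], [-1.22, 4.36], [0.22, 2.71], [-3.12, 3.12]. Speed limits (rad/s): [2.57, 2.57, 3.14, 3.14, 3.14, 3.14].

### API

Orientations are given as a unit quaternion [w, x, y, z].
In Python, from plant import monitor, viewer, env gives the robot as it stands.
- The arm moves only by the tool step_arm, never from a script. Its argument "motion" is a list of rows, each a list of 6 numbers: the shift along the world's x, y, z in mm, then the turn, a rotation vector about the world's x, y, z in degrees. In form: [[tx, ty, tz, rx, ry, rz], ...]. A call has 1 to 12 rows; each row is the pose to reach, as a shift and turn from the pose measured when the call began; what a row does not reach only later rows make up. A row lasts 1/10 s, in which the tool goes at most 50 mm and 8.59 degrees, less where a joint would pass 70% of its speed; a pose out of reach is approached as far as the arm can. A call with a gripper value outside its range is refused whole. "fingers" is the closure, from -1 (fully open) to 1 (shut), set as the call begins (left out, the last holds). The fingers move at their own pace and stop on an object; the grip force is fixed at half the most. Time passes only in rows, so rows that repeat a pose let the fingers close. It gives the time, the measured TCP pose, the force and the opening at its end, in the units of the state.
- monitor.get_obs(): the state, without advancing time (a new reading comes with each control period).
- viewer.read_camera(name): name is "scene" or "top"; returns the picture (400x640x3 uint8, red, green, blue); there is no depth.
- viewer.get_calibration(name): a dict with "vertical_fov" (degrees; the focal length in pixels is half the picture's height over the tangent of half this angle, whatever the lens; pixels are square), "cx", "cy" (the principal point, pixels), "R" (3x3) and "t" (3): a world point X has camera coordinates R X + t. Camera axes: x right, y down, z forward; pixel columns grow to the right and rows downward; lengths in mm; the calibration is good to about 2 mm. A picture is of the moment at which its call begins. get_calibration takes no time and is no camera call.
- env.sign_off(): hands the job in, once; it reports no verdict.
The state is a dict: "time_s": time; "joint_positions": joint angles; "qd": joint speeds; "effort": joint torques, N m; "ee_pos": TCP position; "eef_rot": TCP orientation; "ft_force": force on the tool from outside, world axes, zero at the start; "wrist_torque": the same for the moment, N m; "gripper_width": finger opening in mm.
Only numpy, scipy, OpenCV 4.12 (cv2) and the standard library are available. Lean on these libraries where they do the work, as an engineer would, in place of code of your own. Each camera call takes 0.05 s, during which the arm holds its last target.

### The job

Lay the steel bar flat in the channel between the four pegs on top of the jig, let go of it so that its weight seats the upper plate, and then pick up the tapered feeler blade by its handle. Rest the blade flat on the lower plate's front ledge and slide it straight into the gap under the upper plate until it drags snugly, touching both plates, but stop before it jacks the upper plate up by a visible amount (less than 1 mm). Finish still holding the handle with the blade at that depth; do not force the plates, and leave the bar in its channel and the other things on the bench where they are.

Things in the scene. Friction and masses are not known exactly. Their poses are not given: they have to be found in the camera images.
- jig: Fixed bonding jig on a 124 x 130 mm, 14 mm high grey metal base. Origin: centre of the base's underside, on the bench. Its z is up; the feeler blade is slid in along the jig's +y direction, entering from its -y side; the weight bar's channel runs along the jig's x. Yaw varies within about 0.35. Four guide posts stand at x = +-52, y = -34 and +37 mm, up to 70 mm above the bench.
- mouth (a point): Fixed point of the jig at the middle of the mouth of the gap: 40 mm on the -y side of the jig's origin, 46 mm above the bench, which is the height of the upper plate's underside when it is seated. In front of it (y = -40 to -45 mm) the upper plate's lower edge is bevelled at 45 degrees. The tip of the blade is inside the gap by as much as it is beyond this point along the jig's +y.
- bed_top (a point): Point on the top face of the lower plate straight below the mouth. The lower plate is frosted acrylic, 78 mm wide along the jig's x, fixed, level; its height differs from start to start, top 41.3 to 43.5 mm above the bench, so that the gap below the seated upper plate is 2.5 to 4.7 mm. It juts out from the mouth as a 35 mm ledge on the jig's -y side.
- press (a joint): Height of the upper plate above its seat (m): 0 when seated on the stops, 0.008 when it floats up on its springs, as it does until the bar lies on it. The bar seats it with about 5 N to spare; a blade wedged in the gap then lifts it against that 5 N plus 150 N/m.
- press_top (a point): Centre of the top face of the upper plate, a frosted acrylic plate 122 mm (jig x) by 90 mm (jig y), 10 mm thick; 56 mm above the bench when seated, 64 mm when floating. Four pegs, 10 mm across and 10 mm high, at x = +-46 and y = +-20.5 mm from this point, form a channel 31 mm wide along the jig's x, in which the bar lies centred.
- bar: Plain square steel bar, 150 x 25 x 25 mm, about 0.74 kg, loose on the bench. Origin: centre of its underside; its long axis is its x.
- gauge: Tapered feeler blade with handle, 0.16 kg, loose, lying flat on the bench. Origin: centre of the underside of the handle, a black block 70 mm long (x), 20 mm wide, 34 mm high. The steel blade, 22 mm wide, runs from the handle along +x from x = 35 to x = 165 mm; its underside is flat and level with the handle's underside. It is 1.5 mm thick at the tip and thickens evenly by 4 mm over 100 mm to 5.5 mm, then stays 5.5 mm to the handle.
- tip (a point): Middle of the lower edge of the blade's tip, on the gauge at x = 165 mm.
- glue: Bystander: black bottle 56 mm across, 150 mm high, upright. Origin: centre of its underside.
- disc: Bystander: frosted acrylic disc 74 mm across, 32 mm high. Origin: centre of its underside.
- hexblock: Bystander: six-sided frosted acrylic block 90 mm across, 18 mm high, with three 12 mm pegs on top. Origin: centre of its underside.
Mind the look-alikes: they are no part of the job. Of the things that look like the jig, the larger one is meant. What is shaped like the gauge but pink is not meant.

How it is judged:
By the outcome, as a careful person would: the job done as asked, in the order asked, and still so for the second after the job is handed in, while the arm keeps its last pose, push and grip.
It also fails if it takes over 72 s, if anything falls off the work surface, if the arm or the gripper's body presses on something with over 40 N, if the wrist force passes 120 N, or if a joint passes its speed limit or range.

## Working session

There is one attempt and no reset: what is moved stays moved. The work goes in short steps, Python scripts to look and compute and a tool call to move; the robot and the scene stay as the last step left them, time stands still between calls to the robot, and variables do not carry over. Pictures are saved under pics/ and viewed, and the job is handed in when it is done.

Besides the shell and the picture viewer there is one more tool, called after "Request:" in YAML: its name, and indented under it one key for each argument. step_arm: Moves the arm, as the interface text tells. Its arguments: {"type":"object","properties":{"motion":{"type":"array"},"fingers":{"type":"number"}},"required":["motion"]}

```bash
mkdir -p pics; ls; python3 - <<'E'
from plant import monitor, viewer, env
import cv2
o=monitor.get_obs()
for k,v in o.items(): print(k,v)
for n in ("scene","top"):
    im=viewer.read_camera(n); cv2.imwrite(f"pics/{n}0.png",im[:,:,::-1])
    c=viewer.get_calibration(n); print(n,c)
E
```

```text
pics
time_s 0.0
joint_positions [-1.36182234e+00  2.59333630e-01  1.53607208e+00  2.94284285e-06
  1.34801915e+00 -2.02790460e-01]
qd [ 1.00528254e-03  3.95733092e-05  1.45761074e-03  2.71887810e-04
 -1.24202219e-03 -1.51607380e-03]
effort [-8.04082847e-04 -4.46038663e+01 -2.90574002e+01 -4.41192660e-04
  1.17203261e-02 -1.86404748e-06]
ee_pos [ 220.04024046 -503.48956728  230.48416518]
eef_rot [-9.16100376e-04  9.78880668e-01  2.04430425e-01 -1.39760635e-06]
ft_force [ 0.28078005 -0.75031637  0.81286269]
wrist_torque [0.05116478 0.02606506 0.07094608]
gripper_width 85.25212339530393
scene {'vertical_fov': 42.39213899228295, 'cx': 306.1230410061154, 'cy': 197.77193487331922, 'R': array([[ 5.91566284e-01,  8.06256354e-01,  1.52256654e-04],
       [ 6.70013441e-01, -4.91497095e-01, -5.56338561e-01],
       [-4.48476666e-01,  3.29213149e-01, -8.30955704e-01]]), 't': array([-358.29538569, -330.33974951, 1752.14471291])}
top {'vertical_fov': 52.93553569292177, 'cx': 322.9272227718566, 'cy': 200.01141795983597, 'R': array([[-0.02807843, -0.99959198, -0.00524194],
       [-0.99774759,  0.02834545, -0.06079707],
       [ 0.06092085,  0.00352304, -0.99813638]]), 't': array([  11.11977407,  568.82788355, 1292.48697672])}
```

View pics/scene0.png

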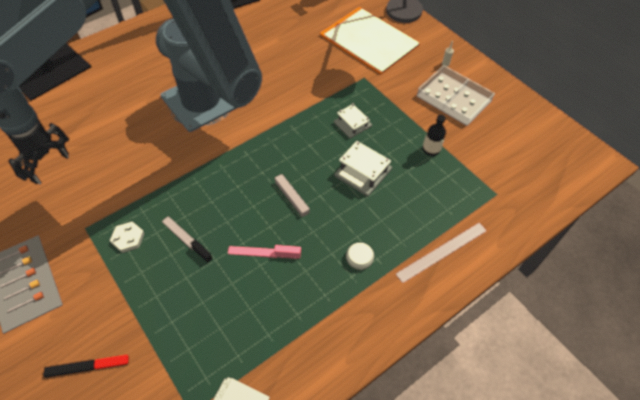

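View pics/top0.png

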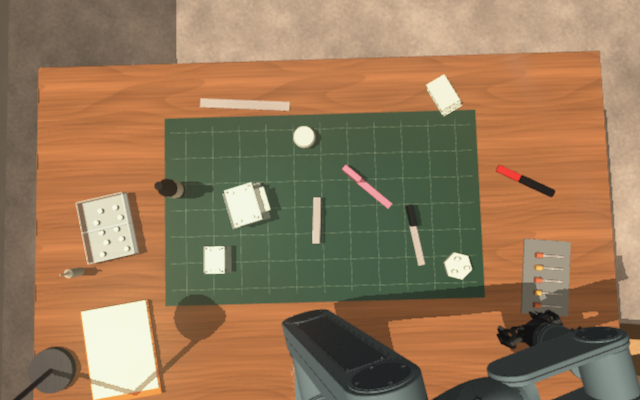

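The scene view has the jig at (363,165) and its small look-alike at (352,120). The bar is at (292,195), the black-handled gauge at (188,238), the pink decoy at (265,252), the disc at (360,256) and the bottle at (433,140). In the top view the jig is at (245,205), the bar at (317,220) and the gauge at (415,235). Next I'll enlarge crops.

```bash
cat > h.py <<'E'
import numpy as np, cv2
from plant import monitor, viewer, env
def crop(src,dst,x0,y0,x1,y1,s):
    im=cv2.imread(src)[y0:y1,x0:x1]
    im=cv2.resize(im,None,fx=s,fy=s,interpolation=cv2.INTER_CUBIC)
    for x in range((x0+9)//10*10,x1,10):
        cv2.line(im,(int((x+.5-x0)*s),0),(int((x+.5-x0)*s),4 if x%50 else 12),(0,0,255),1)
        cv2.putText(im,str(x),(int((x-x0)*s)-8,22),0,.35,(0,255,255),1)
    for y in range((y0+9)//10*10,y1,10):
        cv2.line(im,(0,int((y+.5-y0)*s)),(6,int((y+.5-y0)*s)),(0,0,255),1)
        cv2.putText(im,str(y),(8,int((y+.5-y0)*s)+4),0,.35,(0,255,255),1)
    cv2.imwrite(dst,im)
C={n:viewer.get_calibration(n) for n in("scene","top")}
def f(n): return 200/np.tan(np.radians(C[n]['vertical_fov']/2))
def ray(n,u,v):
    c=C[n]; d=np.array([(u-c['cx'])/f(n),(v-c['cy'])/f(n),1.])
    R=c['R'];return -R.T@c['t'], R.T@d
def atz(n,u,v,z):
    o,d=ray(n,u,v); return o+d*(z-o[2])/d[2]
def proj(n,X):
    c=C[n]; p=(c['R']@np.asarray(X,float).reshape(-1,3).T).T+c['t']
    return np.c_[p[:,0]/p[:,2]*f(n)+c['cx'],p[:,1]/p[:,2]*f(n)+c['cy']]
def tri(a,b):
    o1,d1=ray('scene',*a);o2,d2=ray('top',*b)
    A=np.c_[d1,-d2]; s=np.linalg.lstsq(A,o2-o1,rcond=None)[0]
    p,q=o1+s[0]*d1,o2+s[1]*d2
    return (p+q)/2, np.linalg.norm(p-q)
E
python3 - <<'E'
from h import *
crop('pics/top0.png','pics/t_jig.png',195,160,335,265,5.5)
crop('pics/scene0.png','pics/s_jig.png',265,95,405,200,5.5)
crop('pics/top0.png','pics/t_g.png',385,190,485,290,6)
crop('pics/scene0.png','pics/s_g.png',100,195,230,275,6)
E
```

```text
(no output)
```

View pics/t_jig.png

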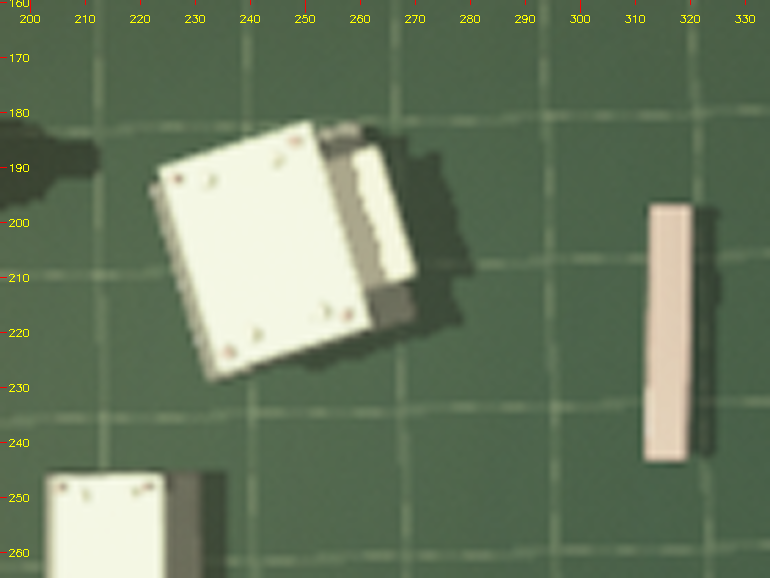

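View pics/s_jig.png

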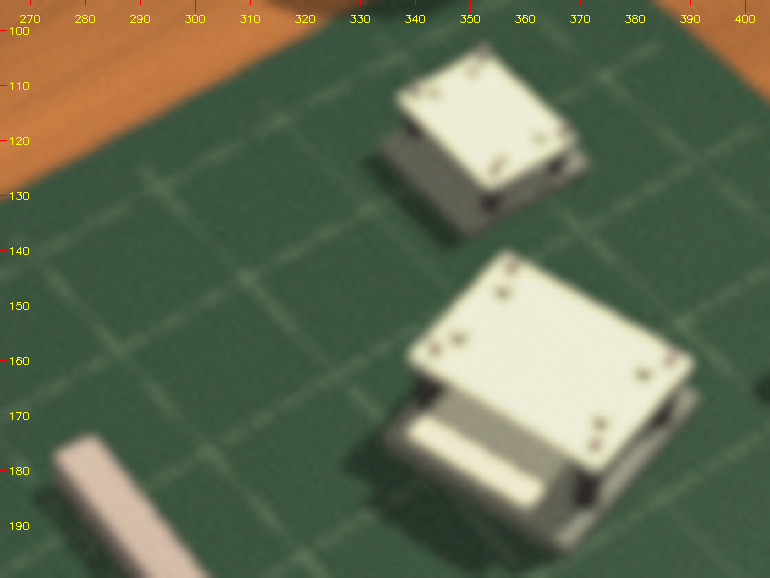

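View pics/t_g.png

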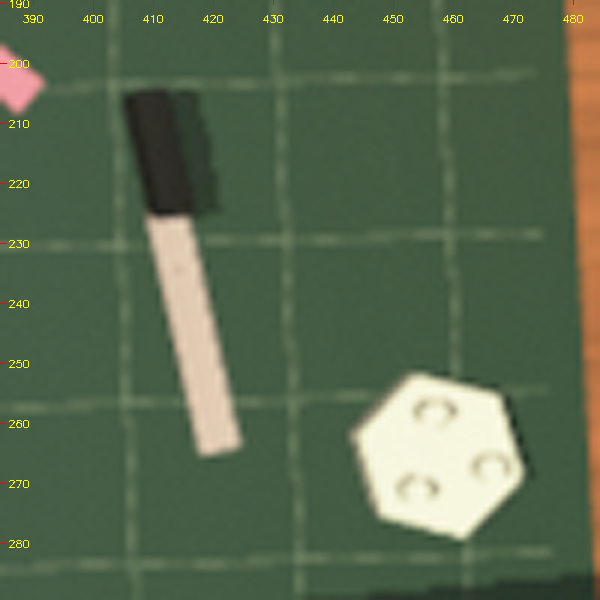

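View pics/s_g.png

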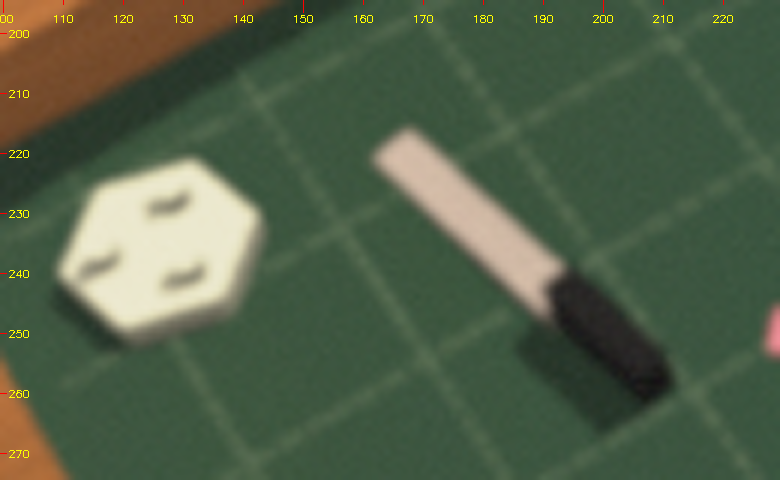

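```bash
python3 - <<'E'
from h import *
crop('pics/scene0.png','pics/s_bar.png',260,165,325,225,10)
crop('pics/scene0.png','pics/s_g2.png',155,208,220,268,10)
crop('pics/top0.png','pics/t_g2.png',395,195,435,275,7.5)
from scipy.optimize import least_squares
J=np.array([[61,45,64],[61,-45,64],[-61,-45,64],[-61,45,64],[39,-75,42.4],[-39,-75,42.4]],float)
T=np.array([[223.2,190],[251.4,181.5],[262.1,219.1],[233.2,228.6],[263.6,186],[270.3,209.1]])
S=np.array([[390.9,160.3],[356.5,140],[0,0],[0,0],[0,0],[0,0]])
# scene order: (61,-45) etc found below
def pose(p,P):
    c,s=np.cos(p[2]),np.sin(p[2]); return np.c_[p[0]+c*P[:,0]-s*P[:,1],p[1]+s*P[:,0]+c*P[:,1],P[:,2]]
r=least_squares(lambda p:(proj('top',pose(p,J))-T).ravel(),[500,200,.3]); print(r.x,r.fun.reshape(-1,2).round(2))
print(proj('scene',pose(r.x,J)).round(1))
E
```

```text
[5.59109707e+02 2.47636826e+02 2.65862101e-01] [[ 0.4   0.14]
 [-0.42  0.39]
 [-0.27 -0.17]
 [ 1.1  -1.35]
 [-0.49  0.43]
 [-0.34  0.6 ]]
[[389.8 160.4]
 [372.6 179.7]
 [338.6 158.9]
 [356.2 140.7]
 [359.7 186.8]
 [338.1 173.3]]
```

View pics/s_bar.png

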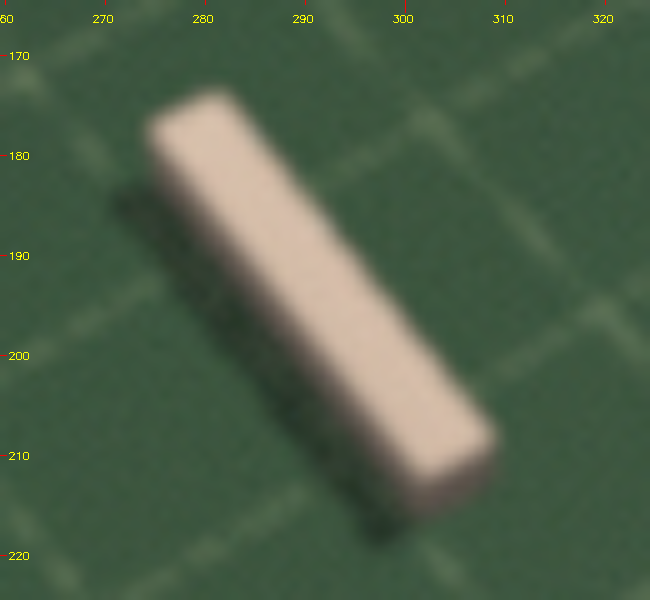

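View pics/s_g2.png

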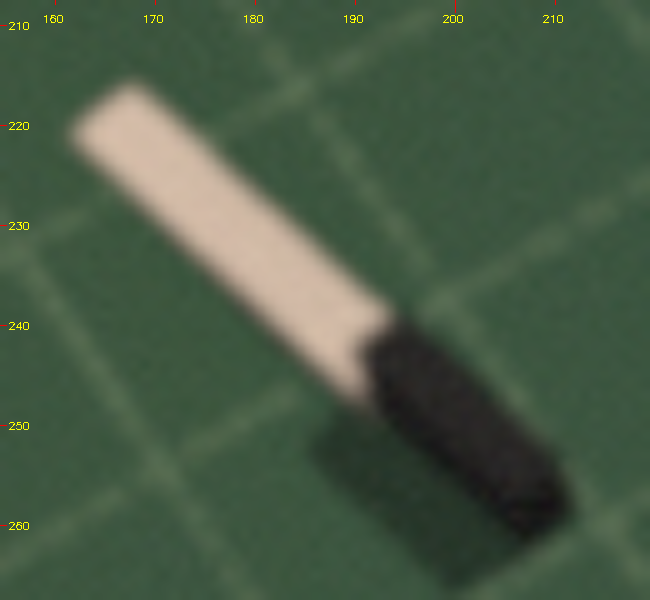

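View pics/t_g2.png

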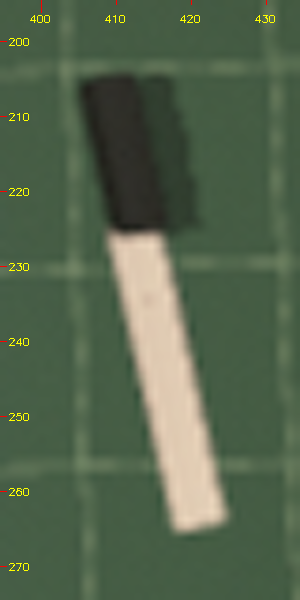

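```bash
cat >> h.py <<'E'
from scipy.optimize import least_squares
def pose(p,P):
    P=np.asarray(P,float)
    c,s=np.cos(p[2]),np.sin(p[2]); return np.c_[p[0]+c*P[:,0]-s*P[:,1],p[1]+s*P[:,0]+c*P[:,1],P[:,2]]
def fit(x0,obs,names=('top','scene')):
    # obs: list (cam, P(3), (u,v)); returns pose+dz
    def res(p):
        o=[]
        for n,P,uv in obs:
            q=pose(p,[P]); q[:,2]+=p[3]; o.append(proj(n,q)[0]-uv)
        return np.array(o).ravel()
    r=least_squares(res,list(x0)+[0.],loss='soft_l1')
    return r.x, r.fun.reshape(-1,2) if r.fun is not None else None
E
python3 - <<'E'
from h import *
J=[[61,45,64],[61,-45,64],[-61,-45,64],[-61,45,64],[39,-75,42.4],[-39,-75,42.4]]
T=[[223.2,190],[251.4,181.5],[262.1,219.1],[233.2,228.6],[263.6,186],[270.3,209.1]]
S=[[390.9,160.3],[373,180.5],[338.5,159],[356.5,140],[360.3,186.9],[338.5,173.6]]
ob=[('top',a,b) for a,b in zip(J,T) if b!=T[3]]+[('scene',a,b) for a,b in zip(J,S)]
x,r=fit([559,247,.26],ob);print('jig',x.round(3));print(r.round(2).tolist())
for a,b in zip(S,T): print(tri(a,b))
B=[[75,12.5,25],[75,-12.5,25],[-75,-12.5,25],[-75,12.5,25]]
T=[[312.9,196.8],[320.5,196.8],[319.6,243.1],[311.6,243.1]]
S=[[309.3,208.2],[302,211.9],[274,177.5],[281.5,173.7]]
ob=[('top',a,b) for a,b in zip(B,T)]+[('scene',a,b) for a,b in zip(B,S)]
x,r=fit([500,0,0],ob);print('bar',x.round(3));print(r.round(2).tolist())
for a,b in zip(S,T): print(tri(a,b))
ob=[('top',[165,11,1.5],(425,263.7)),('top',[165,-11,1.5],(417.8,265.4)),('scene',[165,11,1.5],(161.3,220.5)),('scene',[165,-11,1.5],(167.7,215.5)),
('top',[-35,-10,34],(405,206.2)),('top',[-35,10,34],(412.1,204.6)),('top',[35,10,34],(416.5,225.3))]
x,r=fit([500,-250,3.3],ob);print('gauge',x.round(3));print(r.round(2).tolist())
print(proj('scene',pose(x,[[-35,10,34],[-35,-10,34],[35,10,34],[35,-10,34],[-35,10,0],[-35,-10,0]])).round(1))
print(tri((161.3,220.5),(425,263.7)),tri((167.7,215.5),(417.8,265.4)))
E
```

```text
jig [5.60447e+02 2.47253e+02 2.67000e-01 1.32700e+00]
[[0.39, -0.3], [-0.41, -0.09], [-0.2, -0.64], [-0.47, -0.05], [-0.28, 0.13], [-0.86, 0.14], [-0.15, -0.73], [0.28, 0.02], [-0.14, 0.73], [-0.34, -0.04], [-0.14, -0.15]]
(array([607.19897208, 309.34980908,  63.4903743 ]), np.float64(2.0056680697403446))
(array([631.54786383, 219.8043762 ,  62.09441569]), np.float64(1.2803820998784656))
(array([511.70469896, 187.74992699,  63.49803326]), np.float64(0.7291173801173683))
(array([484.4380951 , 279.68113711,  60.02166272]), np.float64(0.532434232405284))
(array([618.24464369, 184.65163351,  44.12364453]), np.float64(2.3104067867215514))
(array([543.23897545, 164.07970367,  43.95085986]), np.float64(0.8806336650035052))
bar [ 5.0512e+02  1.9452e+01 -4.2000e-02  3.2900e-01]
[[-0.48, -0.23], [-0.37, -0.13], [-0.15, 0.05], [0.08, -0.07], [-0.27, 0.17], [-0.22, 0.58], [0.03, -0.31], [-0.4, -0.26]]
(array([580.38454966,  28.28968876,  26.20486275]), np.float64(2.5330099743505485))
(array([579.39846471,   3.43930874,  28.42481655]), np.float64(2.0393322750396257))
(array([429.79462782,   9.74486773,  24.1978876 ]), np.float64(0.214802088436573))
(array([430.6782639 ,  35.89317525,  23.28741328]), np.float64(1.013371670272098))
gauge [ 510.167 -285.716    3.346    1.164]
[[-0.56, 0.48], [0.09, 0.35], [-0.02, 0.0], [-0.45, 0.17], [0.3, -0.62], [-0.75, -0.45], [0.18, 0.11]]
[[206.4 256.9]
 [212.  252. ]
 [189.2 241.6]
 [194.8 236.8]
 [208.4 262.6]
 [213.8 257.8]]
(array([ 352.92661099, -330.57985908,    6.12058043]), np.float64(0.8965625401308579)) (array([ 347.82517313, -307.48402167,    4.65753188]), np.float64(0.47574354232875327))
```

The joint fits agree between the two views to under 1 px: jig (560, 247, yaw 0.267), bar (505, 19.5, yaw -0.042) and gauge (510, -286, yaw 3.346). The triangulated heights also match the text within a few mm. I'll move to above the bar now.

Request:
step_arm:
  motion:
    - [24,44,-7,0,0,-2]
    - [48,88,-14,0,0,-4]
    - [72,132,-20,0,0,-7]
    - [96,176,-27,0,0,-9]
    - [120,220,-34,0,0,-11]
    - [144,264,-40,0,0,-13]
    - [168,308,-47,0,0,-15]
    - [192,352,-54,0,0,-18]
    - [216,396,-61,0,0,-20]
    - [240,440,-67,0,0,-22]
    - [262,481,-74,0,0,-24]
    - [285,523,-80,0,0,-26]
  fingers: -1

```text
time_s: 1.3
ee_pos: [504.7, 20.3, 150.2]
eef_rot: [-0.001, 1.0, -0.022, -0.0]
ft_force: [0.9, -0.4, 0.3]
gripper_width: 85.3
```

Request:
step_arm:
  motion:
    - [0,-1,-40,0,0,0]
    - [0,-1,-80,0,0,0]
    - [0,-1,-110,0,0,0]
    - [0,-1,-130,0,0,0]
    - [0,-1,-140,0,0,0]
    - [0,-1,-144,0,0,0]
    - [0,-1,-144,0,0,0]

```text
time_s: 2.0
ee_pos: [504.8, 19.2, 6.3]
eef_rot: [-0.001, 1.0, -0.022, -0.0]
ft_force: [-0.2, -0.2, 0.4]
gripper_width: 85.2
```

Request:
step_arm:
  motion:
    - [0,0,0,0,0,0]
    - [0,0,0,0,0,0]
    - [0,0,0,0,0,0]
    - [0,0,0,0,0,0]
    - [0,0,0,0,0,0]
    - [0,0,0,0,0,0]
    - [0,0,0,0,0,0]
    - [0,0,0,0,0,0]
  fingers: 1

```text
time_s: 2.8
ee_pos: [505.3, 19.3, 7.0]
eef_rot: [-0.001, 1.0, -0.022, 0.001]
ft_force: [-1.7, 1.1, 6.2]
gripper_width: 23.3
```

Request:
step_arm:
  motion:
    - [0,0,10,0,0,0]
    - [0,0,40,0,0,0]
    - [0,0,80,0,0,0]
    - [0,0,110,0,0,0]
    - [0,0,120,0,0,0]
    - [0,0,120,0,0,0]

```text
time_s: 3.4
ee_pos: [505.6, 19.2, 127.8]
eef_rot: [-0.001, 1.0, -0.022, 0.001]
ft_force: [0.8, 0.2, -8.9]
gripper_width: 23.8
```

```bash
python3 - <<'E'
from h import *
o=monitor.get_obs();print(o['ee_pos'],o['eef_rot'],o['ft_force'],o['wrist_torque'],o['gripper_width'])
for n in ("scene","top"):
    im=viewer.read_camera(n); cv2.imwrite(f"pics/{n}1.png",im[:,:,::-1])
crop('pics/scene1.png','pics/s1.png',240,90,400,230,5)
E
```

```text
[505.62631865  19.22764258 127.82516321] [-6.05069470e-04  9.99763631e-01 -2.16829649e-02  1.47148396e-03] [ 0.84618766  0.24422086 -8.9093837 ] [ 0.00040794  0.01552963 -0.01312381] 23.765248250624648
```

View pics/s1.png

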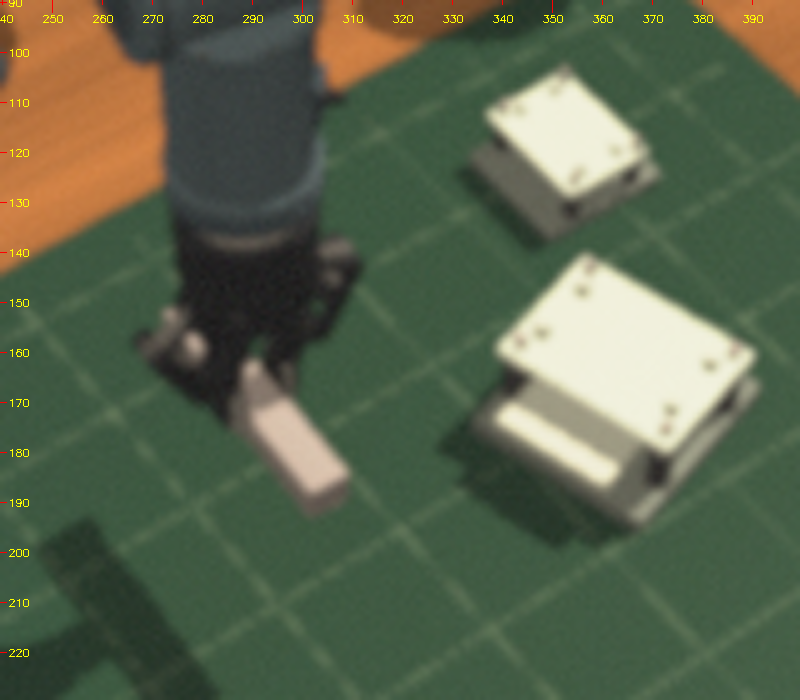

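```bash
python3 - <<'E'
from h import *
for z in (118,121,124): print(z,proj('scene',pose([505.5,19.2,-.043],[[75,12.5,25+z],[75,-12.5,25+z]])).round(1).tolist())
E
```

```text
118 [[309.2, 184.8], [301.5, 189.1]]
121 [[309.2, 184.2], [301.5, 188.5]]
124 [[309.3, 183.6], [301.4, 187.8]]
```

Request:
step_arm:
  motion:
    - [8,32,0,0,0,2.5]
    - [16,65,0,0,0,5]
    - [24,98,0,0,0,8]
    - [31,131,0,0,0,10.5]
    - [39,164,0,0,0,13]
    - [47,197,0,0,0,15.5]
    - [54,222,0,0,0,17.7]
    - [55,228,-10,0,0,17.7]
    - [55,228,-26,0,0,17.7]
    - [55,228,-32,0,0,17.7]
    - [55,228,-32,0,0,17.7]

```text
time_s: 4.6
ee_pos: [556.5, 246.5, 90.0]
eef_rot: [-0.0, 0.991, 0.132, -0.005]
ft_force: [-0.2, 0.6, -7.8]
gripper_width: 23.5
```

```bash
python3 - <<'E'
from h import *
o=monitor.get_obs();print(o['ee_pos'],o['eef_rot'],o['ft_force'],o['wrist_torque'],o['gripper_width'])
for n in ("scene","top"):
    im=viewer.read_camera(n); cv2.imwrite(f"pics/{n}2.png",im[:,:,::-1])
crop('pics/scene2.png','pics/s2.png',310,100,420,205,7)
crop('pics/top2.png','pics/t2.png',205,160,295,245,7)
E
```

```text
[556.48859282 246.47454758  90.0447514 ] [-3.90060776e-04  9.91233469e-01  1.32039288e-01 -4.65655202e-03] [-0.20201219  0.59359319 -7.79508989] [-0.00445804 -0.013401    0.04823431] 23.528582858351186
```

View pics/s2.png

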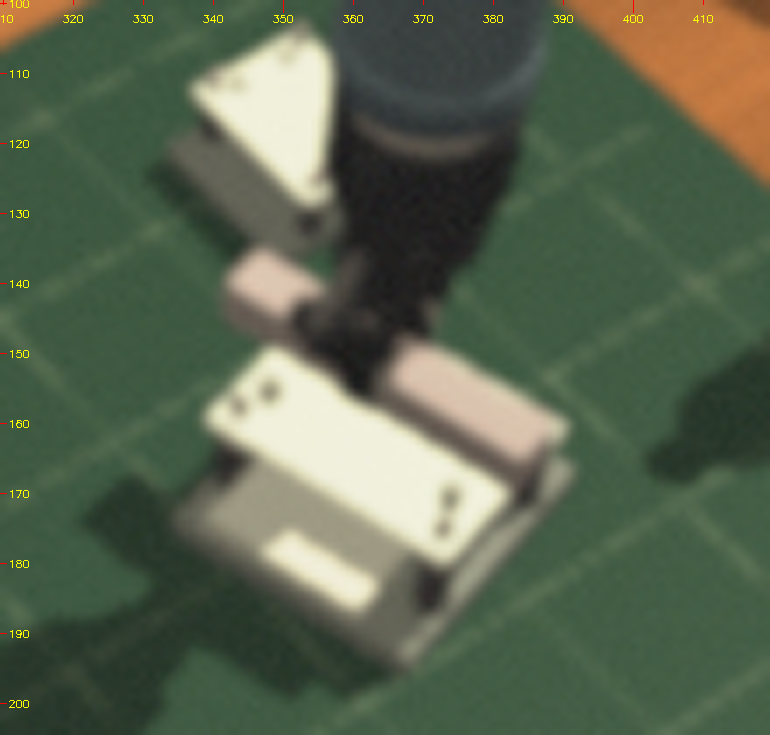

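View pics/t2.png

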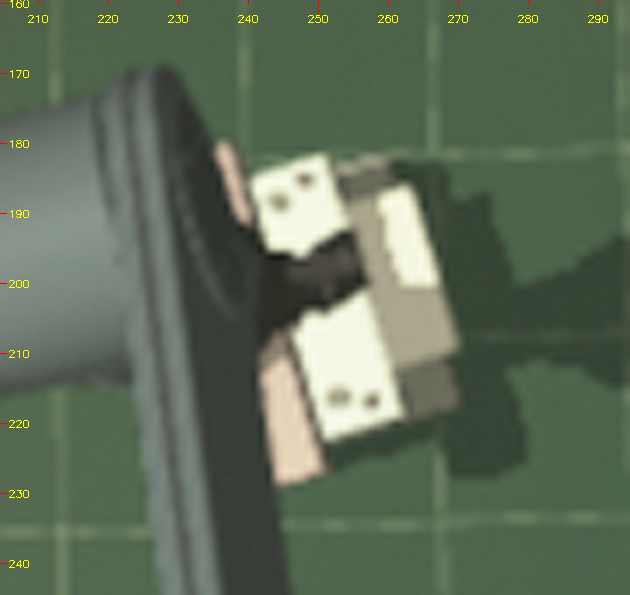

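```bash
python3 - <<'E'
from h import *
o=monitor.get_obs();print(o['time_s'],o['ee_pos'],o['eef_rot'],o['joint_positions'])
B=[[75,12.5,108],[75,-12.5,108],[-75,12.5,108],[-75,-12.5,108]]
print(proj('scene',pose([556.5,246.5,.264],B)).round(1).tolist())
print(proj('top',pose([556.5,246.5,.264],B)).round(1).tolist())
S=[[390.9,160.6],[384.5,166.4],[346.9,134.5],[341.4,139.7]]
print(fit([556,246,.26],[('scene',a,b) for a,b in zip(B,S)]+[('top',B[3],(250.9,226.8))]))
# pegs in scene: base/top
pg=[[46,-20.5,74],[-46,-20.5,74],[46,-20.5,64],[-46,-20.5,64],[52,-34,70],[-52,-34,70]]
print(proj('scene',pose([560.2,247.2,.267],pg)).round(1).tolist())
print(proj('top',pose([560.2,247.2,.267],pg)).round(1).tolist())
E
```

```text
4.7 [558.46622306 246.84230933  92.59795209] [-7.10595939e-04  9.91261723e-01  1.31891283e-01 -2.09312455e-03] [0.23262407 0.48645391 1.55649011 0.00205444 1.10267232 1.53793569]
[[388.8, 160.0], [383.9, 165.4], [346.3, 135.0], [341.3, 140.1]]
[[229.4, 182.3], [237.2, 179.9], [243.0, 229.5], [250.9, 227.1]]
(array([5.59356559e+02, 2.46012394e+02, 2.53351457e-01, 2.57786587e+00]), array([[-1.60198471, -0.25536614],
       [-0.176043  , -0.64159463],
       [ 0.13967697,  0.4376008 ],
       [ 0.5378605 ,  0.28125204],
       [-0.263166  , -0.48058774]]))
[[373.6, 170.0], [347.9, 154.5], [373.2, 172.1], [347.6, 156.6], [372.5, 174.8], [343.5, 157.2]]
[[244.3, 188.0], [252.6, 216.2], [245.0, 188.3], [253.2, 216.2], [248.2, 185.1], [257.5, 216.8]]
```

Request:
step_arm:
  motion:
    - [2,0.4,-5,0,0,0]
    - [2,0.4,-12,0,0,0]
    - [2,0.4,-17,0,0,0]
    - [2,0.4,-20,0,0,0]
    - [2,0.4,-20,0,0,0]

```text
time_s: 5.2
ee_pos: [560.0, 247.1, 71.9]
eef_rot: [-0.001, 0.991, 0.132, -0.003]
ft_force: [0.1, -0.1, -8.6]
gripper_width: 23.6
```

```bash
python3 - <<'E'
from h import *
for n in ("scene","top"):
    im=viewer.read_camera(n); cv2.imwrite(f"pics/{n}3.png",im[:,:,::-1])
crop('pics/scene3.png','pics/s3.png',310,100,420,205,7)
crop('pics/top3.png','pics/t3.png',205,160,295,245,7)
o=monitor.get_obs();print(o['ee_pos'],o['eef_rot'],o['ft_force'],o['wrist_torque'],o['gripper_width'])
E
```

```text
[560.50965021 247.28990609  72.63152296] [-7.04183843e-04  9.91255448e-01  1.31939018e-01 -2.05848649e-03] [ 0.41710919  0.51799822 -7.00402239] [ 0.01811508 -0.01890072  0.04393398] 23.467350613204285
```

View pics/s3.png

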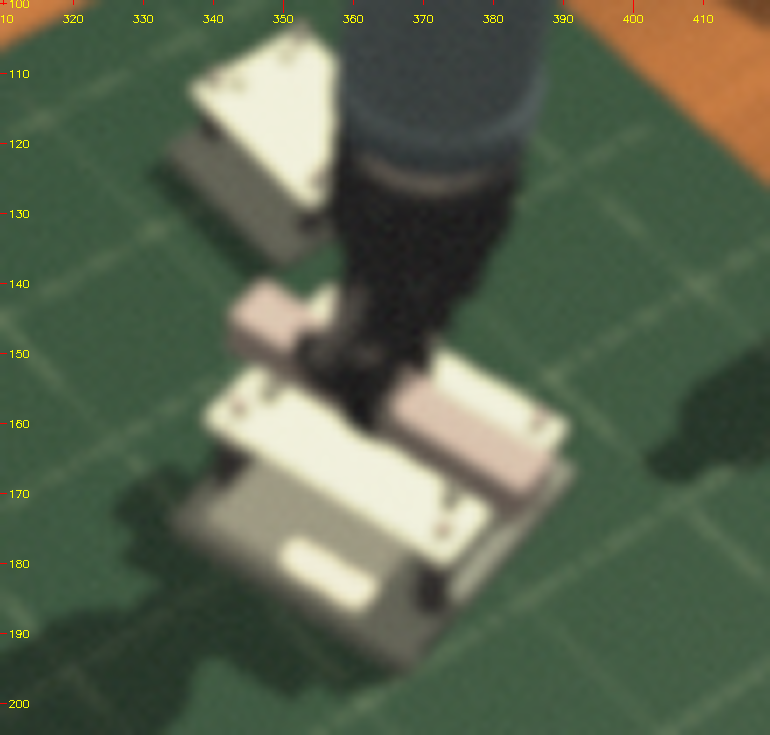

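View pics/t3.png

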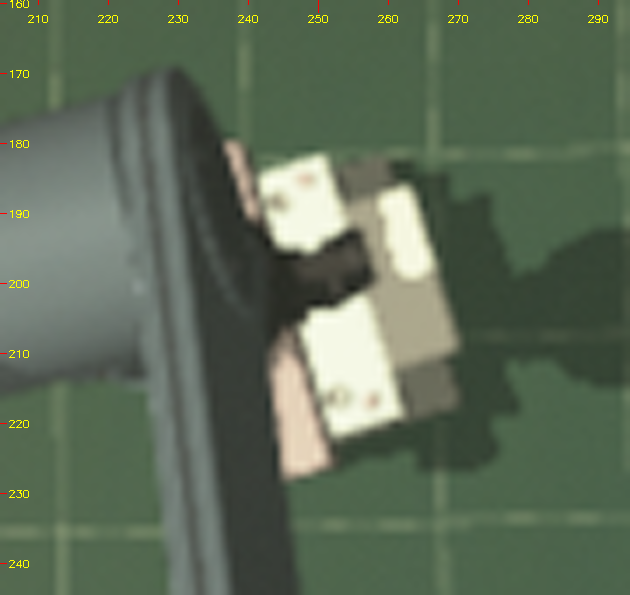

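The bar now sits between the pegs, with the near pegs at (374,170) and (348,155) just outside its edge. There's no side force, so I'll lower it onto the plate.

Request:
step_arm:
  motion:
    - [0,0,-3,0,0,0]
    - [0,0,-5,0,0,0]
    - [0,0,-7,0,0,0]
    - [0,0,-9,0,0,0]
    - [0,0,-9.5,0,0,0]
    - [0,0,-9.5,0,0,0]
    - [0,0,-9.5,0,0,0]

```text
time_s: 6.0
ee_pos: [560.6, 247.3, 63.2]
eef_rot: [-0.001, 0.991, 0.132, -0.002]
ft_force: [0.9, 0.0, -6.0]
gripper_width: 23.4
```

Request:
step_arm:
  motion:
    - [0,0,0,0,0,0]
    - [0,0,0,0,0,0]
    - [0,0,0,0,0,0]
    - [0,0,0,0,0,0]
    - [0,0,0,0,0,0]
    - [0,0,0,0,0,0]
  fingers: -1

```text
time_s: 6.6
ee_pos: [560.7, 247.3, 63.4]
eef_rot: [-0.001, 0.991, 0.132, -0.002]
ft_force: [0.2, -0.2, -0.5]
gripper_width: 85.7
```

Request:
step_arm:
  motion:
    - [0,0,15,0,0,0]
    - [0,0,45,0,0,0]
    - [0,0,85,0,0,0]
    - [-5,-40,100,0,0,-8]
    - [-10,-85,110,0,0,-8]
    - [-15,-130,120,0,0,-8]
    - [-20,-175,120,0,0,-8]

```text
time_s: 7.3
ee_pos: [541.2, 70.9, 185.1]
eef_rot: [-0.001, 0.998, 0.063, -0.0]
ft_force: [0.5, -0.5, 0.2]
gripper_width: 85.4
```

```bash
python3 - <<'E'
from h import *
o=monitor.get_obs();print(o['time_s'],o['ee_pos'],o['eef_rot'],o['ft_force'],o['joint_positions'],o['gripper_width'])
for n in ("scene","top"):
    im=viewer.read_camera(n); cv2.imwrite(f"pics/{n}4.png",im[:,:,::-1])
crop('pics/scene4.png','pics/s4.png',310,100,420,205,7)
crop('pics/top4.png','pics/t4.png',205,160,295,245,7)
E
```

```text
7.3 [541.15209952  70.88962828 185.13262196] [-5.79917220e-04  9.98020923e-01  6.28799272e-02 -1.29212594e-04] [ 0.47583161 -0.52485334  0.20526914] [-7.49169544e-02  2.86594232e-01  1.61422545e+00  1.17666632e-03
  1.24118852e+00  1.36965539e+00] 85.44443147251307
```

View pics/s4.png

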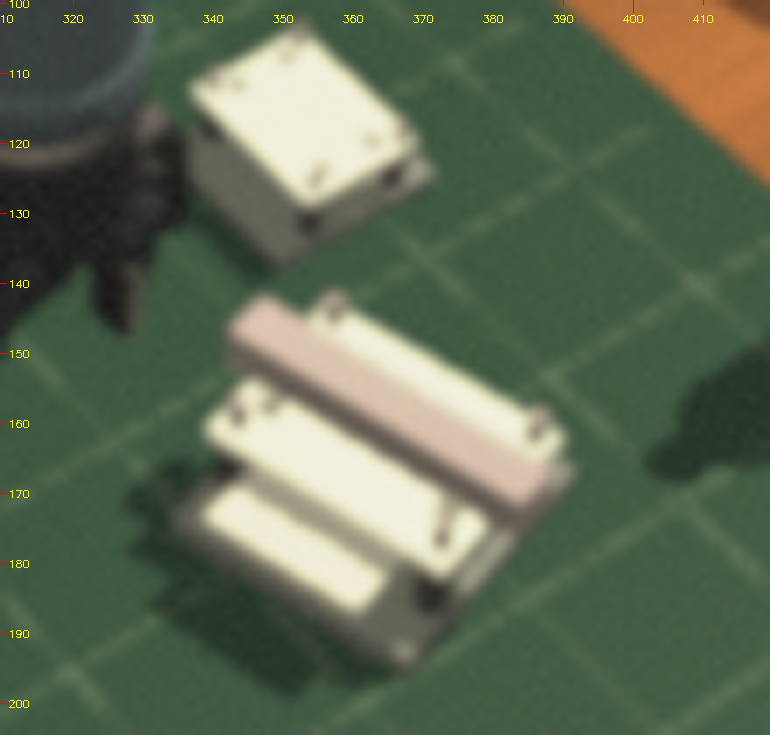

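View pics/t4.png

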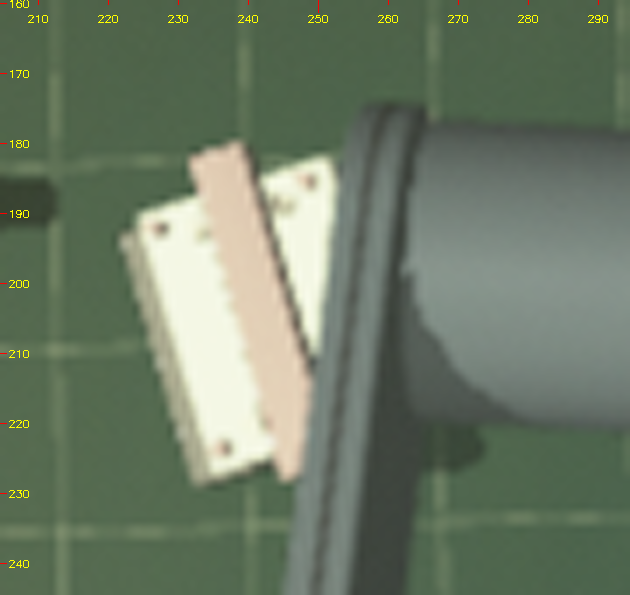

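The plate is seated (the posts now show above it at (344,157) and (387,160)) and the bar lies in the channel. Next is the gauge.

Request:
step_arm:
  motion:
    - [-4,-44,0,0,0,1]
    - [-8,-89,-5,0,0,2]
    - [-12,-134,-15,0,0,3]
    - [-16,-178,-25,0,0,4.5]
    - [-20,-223,-35,0,0,4.5]
    - [-24,-268,-45,0,0,4.5]
    - [-28,-312,-55,0,0,4.5]
    - [-31,-350,-65,0,0,4.5]
    - [-31,-357,-75,0,0,4.5]
    - [-31,-357,-75,0,0,4.5]

```text
time_s: 8.4
ee_pos: [508.7, -289.7, 107.1]
eef_rot: [-0.001, 0.995, 0.098, -0.003]
ft_force: [-0.8, -0.2, -1.3]
gripper_width: 85.6
```

```bash
python3 - <<'E'
from h import *
o=monitor.get_obs();print(o['time_s'],o['ee_pos'],o['eef_rot'],o['ft_force'],o['joint_positions'],o['gripper_width'])
for n in ("scene","top"):
    im=viewer.read_camera(n); cv2.imwrite(f"pics/{n}5.png",im[:,:,::-1])
crop('pics/scene5.png','pics/s5.png',140,170,240,270,7)
crop('pics/top4.png','pics/t5.png',230,170,300,230,10)
E
```

```text
8.4 [ 508.7091143  -289.74037363  107.05438009] [-0.00101216  0.99518909  0.0979341  -0.00256285] [-0.77941718 -0.23048038 -1.34877548] [-0.70673446  0.43203872  1.60646249 -0.00255998  1.10810502  0.66902686] 85.63361315335797
```

View pics/s5.png

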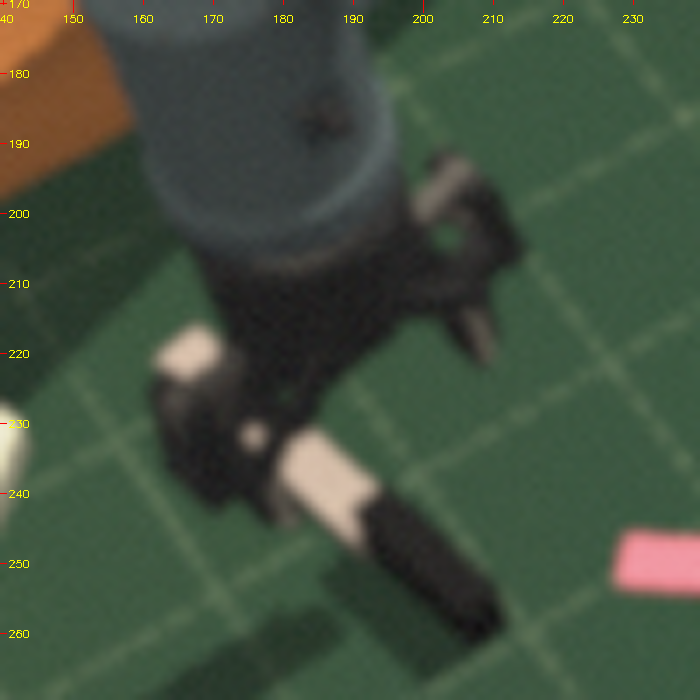

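Request:
step_arm:
  motion:
    - [1.5,3.5,-30,0,0,0.4]
    - [1.5,3.5,-60,0,0,0.4]
    - [1.5,3.5,-85,0,0,0.4]
    - [1.5,3.5,-95,0,0,0.4]
    - [1.5,3.5,-99,0,0,0.4]
    - [1.5,3.5,-99,0,0,0.4]
    - [1.5,3.5,-99,0,0,0.4]

```text
time_s: 9.2
ee_pos: [512.1, -285.0, 11.0]
eef_rot: [0.0, 0.995, 0.103, -0.001]
ft_force: [0.3, -0.5, 0.5]
gripper_width: 85.5
```

Request:
step_arm:
  motion:
    - [0,0,0,0,0,0]
    - [0,0,0,0,0,0]
    - [0,0,0,0,0,0]
    - [0,0,0,0,0,0]
    - [0,0,0,0,0,0]
    - [0,0,0,0,0,0]
    - [0,0,0,0,0,0]
    - [0,0,0,0,0,0]
  fingers: 1

```text
time_s: 10.0
ee_pos: [512.4, -285.4, 11.5]
eef_rot: [0.001, 0.995, 0.103, -0.001]
ft_force: [-0.2, -1.1, 5.6]
gripper_width: 18.8
```

Request:
step_arm:
  motion:
    - [0,0,10,0,0,0]
    - [0,0,35,0,0,0]
    - [0,0,65,0,0,0]
    - [0,0,85,0,0,0]
    - [0,0,90,0,0,0]
    - [0,0,90,0,0,0]

```text
time_s: 10.6
ee_pos: [512.5, -285.3, 101.9]
eef_rot: [0.001, 0.995, 0.103, -0.0]
ft_force: [0.5, -0.5, -2.4]
gripper_width: 18.9
```

Request:
step_arm:
  motion:
    - [9,26,0,0,0,-7.2]
    - [18,52,0,0,0,-14.4]
    - [27,78,0,0,0,-21.6]
    - [36,104,0,0,0,-28.8]
    - [45,130,0,0,0,-36]
    - [54,156,0,0,0,-43.2]
    - [63,182,0,0,0,-50.4]
    - [72,208,0,0,0,-57.6]
    - [81,234,0,0,0,-64.8]
    - [90,260,0,0,0,-72]
    - [99,288,0,0,0,-79.2]
    - [108,314,0,0,0,-86.4]

```text
time_s: 11.8
ee_pos: [619.3, 30.2, 99.6]
eef_rot: [0.002, 0.794, -0.608, -0.003]
ft_force: [0.2, -0.9, -1.7]
gripper_width: 18.3
```

```bash
python3 - <<'E'
from h import *
o=monitor.get_obs();print(o['time_s'],o['ee_pos'],o['eef_rot'],o['ft_force'],o['wrist_torque'],o['joint_positions'],o['gripper_width'])
for n in ("scene","top"):
    im=viewer.read_camera(n); cv2.imwrite(f"pics/{n}6.png",im[:,:,::-1])
crop('pics/scene6.png','pics/s6.png',260,100,400,205,5.5)
crop('pics/top6.png','pics/t6.png',215,160,345,250,6)
o=monitor.get_obs();print(o['time_s'],o['ee_pos'],o['eef_rot'])
E
```

```text
11.8 [619.28608094  30.17347495  99.62846065] [ 0.00151824  0.79403807 -0.60785989 -0.00275642] [ 0.20528962 -0.86378546 -1.70056389] [-0.05596526 -0.02255174 -0.05244333] [-1.31053194e-01  4.95320286e-01  1.52154565e+00  1.31146283e-04
  1.13101939e+00  2.74641970e+00] 18.34194540790028
11.9 [619.83123522  32.23351931  99.7172618 ] [ 7.82404437e-04  7.95597493e-01 -6.05818966e-01 -2.71977374e-03]
```

View pics/s6.png

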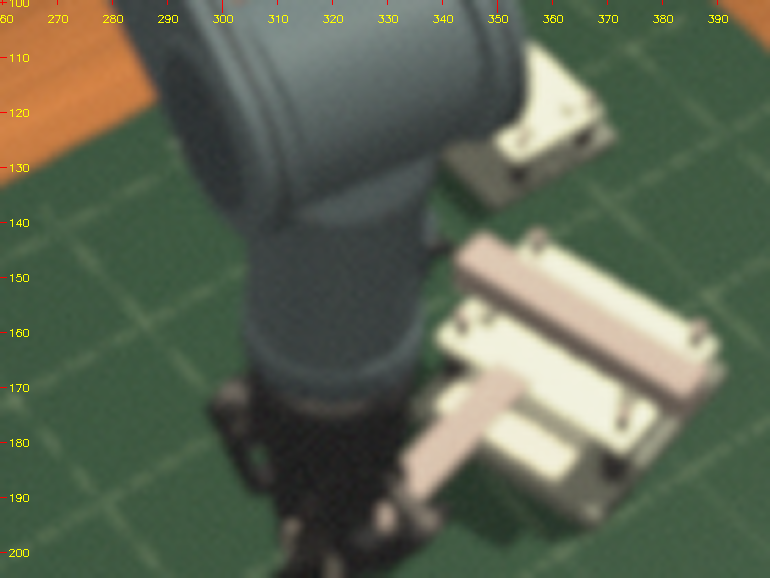

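View pics/t6.png

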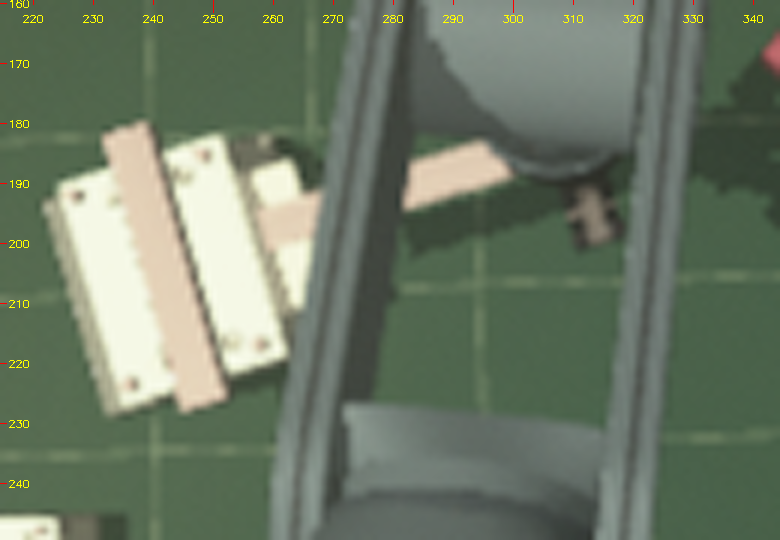

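Request:
step_arm:
  motion:
    - [0,-4,0,0,0,0]
    - [0,-4,0,0,0,0]
    - [0,-4,0,0,0,0]
    - [0,-4,0,0,0,0]

```text
time_s: 12.3
ee_pos: [619.6, 27.3, 99.5]
eef_rot: [0.001, 0.795, -0.606, -0.003]
ft_force: [0.3, -0.4, -1.0]
gripper_width: 19.1
```

```bash
cat >> h.py <<'E'
from scipy.spatial.transform import Rotation as Rn
JX=np.array([560.3,247.2]);JY=.267
def st(off=167.2,bot=11.5):
    o=monitor.get_obs();q=o['eef_rot'];R=Rn.from_quat([q[1],q[2],q[3],q[0]]).as_matrix()
    p=o['ee_pos']; g=-R[:,0]  # gauge x axis
    c,s=np.cos(JY),np.sin(JY); A=np.array([[c,s],[-s,c]])
    tip=p+off*g+bot*R[:,2]
    print('t',round(o['time_s'],2),'tcp',p.round(2),'gyaw',round(np.arctan2(g[1],g[0]),4),'want',round(JY+np.pi/2,4),'pitch mrad (gx z)',round(g[2]*1e3,2),'roll',round(R[2,1]*1e3,2))
    print(' tip world',tip.round(2),'tip in jig',(A@(tip[:2]-JX)).round(2),'F',o['ft_force'].round(2),'Fjig',(A@o['ft_force'][:2]).round(2),'M',o['wrist_torque'].round(3),'w',round(o['gripper_width'],2))
E
python3 - <<'E'
from h import *
st()
for n in ("scene","top"):
    im=viewer.read_camera(n); cv2.imwrite(f"pics/{n}7.png",im[:,:,::-1])
crop('pics/scene7.png','pics/s7.png',320,130,400,200,9)
crop('pics/top7.png','pics/t7.png',220,165,310,235,8)
st()
E
```

```text
t 12.3 tcp [619.59  27.28  99.52] gyaw 1.839 want 1.8378 pitch mrad (gx z) 3.45 roll 4.97
 tip world [575.21 188.53  88.6 ] tip in jig [ -1.09 -60.53] F [ 0.29 -0.43 -1.05] Fjig [ 0.16 -0.5 ] M [-0.048 -0.005  0.004] w 19.11
t 12.4 tcp [619.77  27.52  99.8 ] gyaw 1.8391 want 1.8378 pitch mrad (gx z) 3.32 roll 4.49
 tip world [575.39 188.76  88.86] tip in jig [ -0.87 -60.35] F [-0.01  0.57 -1.52] Fjig [0.14 0.55] M [-0.033  0.006  0.02 ] w 18.75
```

View pics/s7.png

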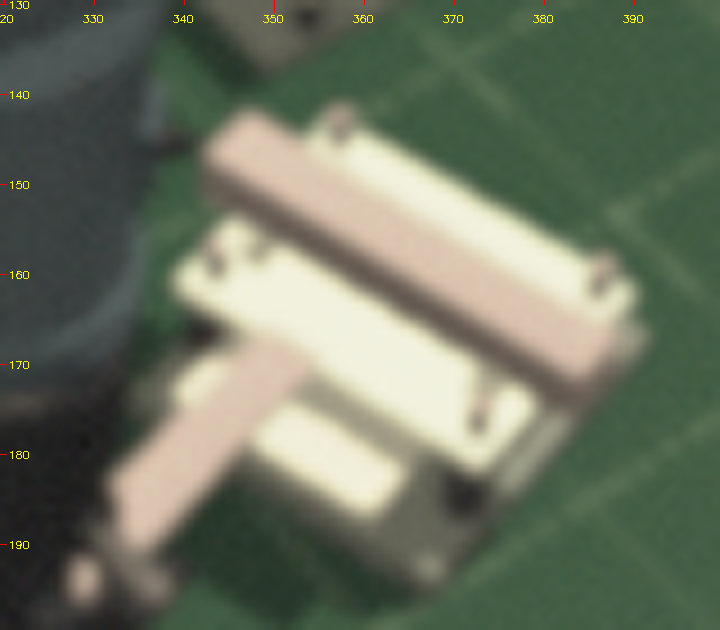

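View pics/t7.png

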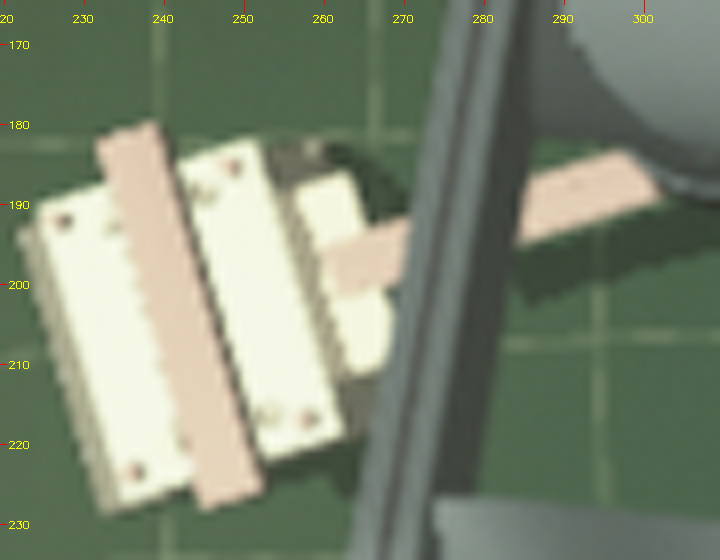

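```bash
python3 - <<'E'
from h import *
print(tri((351.7,168.5),(260.1,198.5)))
X=[[575.4,188.8,90.4]]
print(proj('top',X),proj('scene',X))
# jig check: seated plate corners, jig x/y check in both views
P=[[61,45,56],[61,-45,56],[-61,-45,56],[-61,45,56]]
q=pose([560.3,247.2,.267],P)
print(proj('top',q).round(1).tolist(),proj('scene',q).round(1).tolist())
E
```

```text
(array([574.25021475, 187.89392935,  83.95500134]), np.float64(3.0919629702452838))
[[259.90146964 198.25254436]] [[352.89626007 167.16416594]]
[[224.4, 190.0], [251.6, 181.8], [262.4, 218.6], [235.0, 226.9]] [[389.6, 162.4], [372.5, 181.6], [338.6, 160.9], [356.1, 142.7]]
```

```bash
python3 - <<'E'
from h import *
def G(x,y,z): 
    g=np.array([np.cos(1.839),np.sin(1.839)]);n=np.array([-g[1],g[0]])
    b=np.array([619.8,27.5])+g*(x+2.2)+n*y   # gauge coords
    return [b[0],b[1],88.3+z+.0]
for x,t in ((165,1.5),(140,2.5),(115,3.5),(90,4.5)):
    u=proj('scene',[G(x,11,t),G(x,-11,t)]); print(x,((u-[320,130]+.5)*9).round(0).tolist())
    u=proj('top',[G(x,11,t),G(x,-11,t)]); print('   top',((u-[220,165]+.5)*8).round(0).tolist())
im=cv2.imread('pics/scene7.png'); 
E
python3 - <<'E'
from h import *
crop('pics/scene7.png','pics/s7b.png',328,155,368,195,18)
E
```

```text
165 [[272.0, 323.0], [329.0, 358.0]]
   top [[332.0, 297.0], [316.0, 243.0]]
140 [[227.0, 371.0], [283.0, 405.0]]
   top [[394.0, 278.0], [377.0, 224.0]]
115 [[180.0, 419.0], [237.0, 454.0]]
   top [[455.0, 259.0], [439.0, 204.0]]
90 [[133.0, 467.0], [190.0, 503.0]]
   top [[517.0, 240.0], [501.0, 185.0]]
```

View pics/s7b.png

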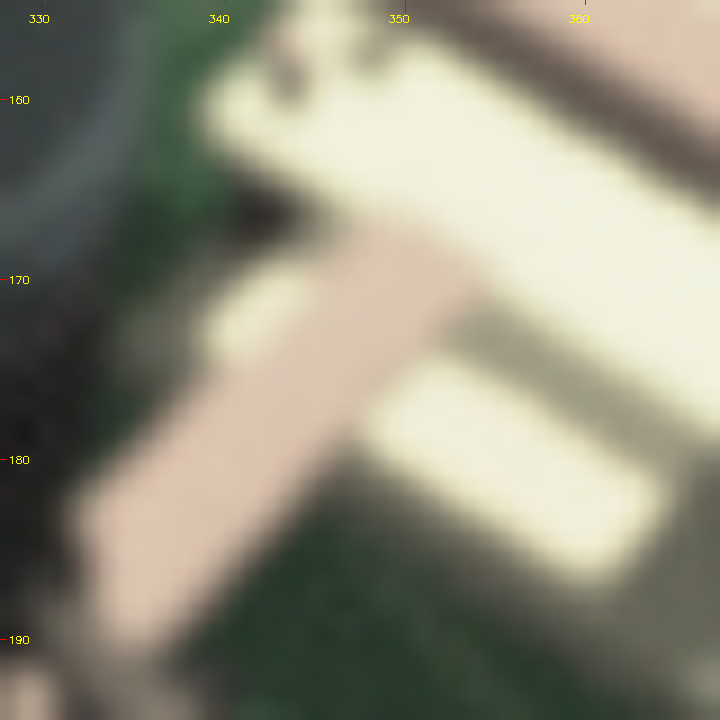

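```bash
cat > ov.py <<'E'
from h import *
def overlay(n,src,dst,box,s,tcp,yaw,bot,off=2.2,pitch=0):
    x0,y0,x1,y1=box
    im=cv2.resize(cv2.imread(src)[y0:y1,x0:x1],None,fx=s,fy=s,interpolation=cv2.INTER_CUBIC)
    g=np.array([np.cos(yaw),np.sin(yaw)]);m=np.array([-g[1],g[0]])
    def G(x,y,z):
        b=np.array(tcp[:2])+g*(x+off)+m*y; return [b[0],b[1],tcp[2]-bot+z+pitch*x]
    def L(P,c):
        u=((proj(n,P)-[x0,y0]+.5)*s).round().astype(int); cv2.polylines(im,[u.reshape(-1,1,2)],True,c,1)
    L([G(165,11,1.5),G(65,11,5.5),G(35,11,5.5),G(35,-11,5.5),G(65,-11,5.5),G(165,-11,1.5)],(255,0,0))
    L([G(165,11,0),G(35,11,0),G(35,-11,0),G(165,-11,0)],(0,0,255))
    for z in (0,34): L([G(35,10,z),G(-35,10,z),G(-35,-10,z),G(35,-10,z)],(0,255,255))
    for P in ([[61,45,56],[61,-45,56],[-61,-45,56],[-61,45,56]],[[39,-75,42.4],[39,-40,42.4],[-39,-40,42.4],[-39,-75,42.4]]):
        L(pose([JX[0],JX[1],JY],P),(0,160,0))
    L(pose([JX[0],JX[1],JY],[[75,12.5,81],[75,-12.5,81],[-75,-12.5,81],[-75,12.5,81]]),(200,0,200))
    cv2.imwrite(dst,im)
E
python3 - <<'E'
from ov import *
overlay('scene','pics/scene7.png','pics/ov7s.png',(320,130,400,200),9,[619.7,27.4,99.7],1.839,11.5)
overlay('top','pics/top7.png','pics/ov7t.png',(220,165,310,235),8,[619.7,27.4,99.7],1.839,11.5)
E
```

```text
(no output)
```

View pics/ov7s.png

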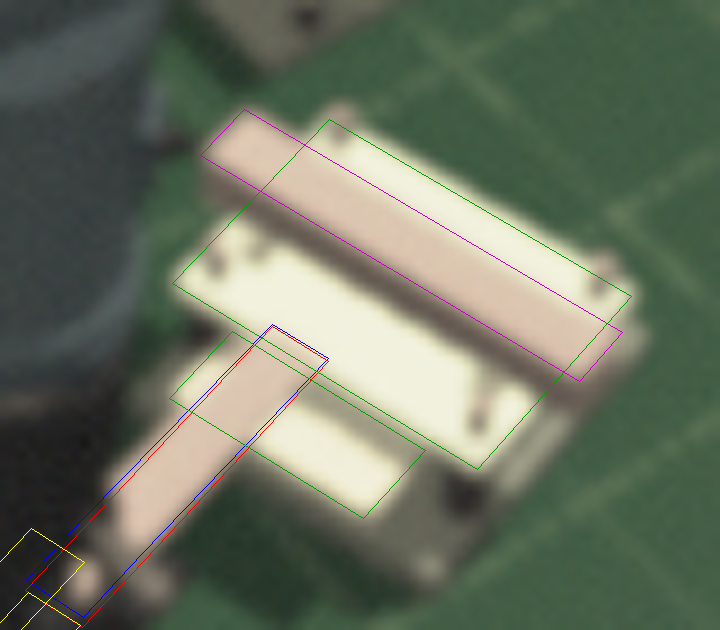

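View pics/ov7t.png

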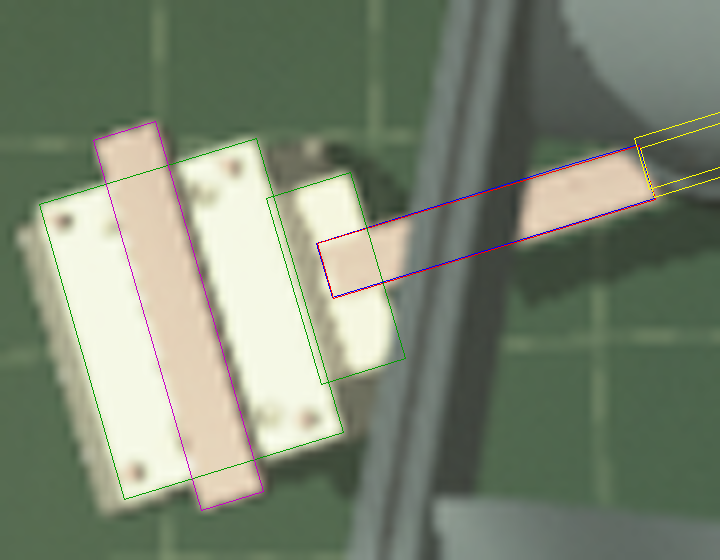

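Request:
step_arm:
  motion:
    - [0,3,-10,0,0,0]
    - [-1,6,-22,0,0,0]
    - [-1.5,7.5,-32,0,0,0]
    - [-1.5,7.5,-37,0,0,0]
    - [-1.5,7.5,-40,0,0,0]
    - [-1.5,7.5,-40,0,0,0]
    - [-1.5,7.5,-40,0,0,0]

```text
time_s: 13.1
ee_pos: [618.6, 34.9, 60.0]
eef_rot: [0.001, 0.795, -0.606, -0.002]
ft_force: [-0.3, 0.3, -1.3]
gripper_width: 18.7
```

```bash
python3 - <<'E'
from h import *
st()
for n in ("scene","top"):
    im=viewer.read_camera(n); cv2.imwrite(f"pics/{n}8.png",im[:,:,::-1])
o=monitor.get_obs();q=o['eef_rot'];p=o['ee_pos']
from ov import overlay
overlay('scene','pics/scene8.png','pics/ov8s.png',(310,130,390,200),9,p,1.839,11.5)
crop('pics/scene8.png','pics/s8.png',310,130,390,200,9)
st()
E
```

```text
t 13.1 tcp [618.59  34.95  60.01] gyaw 1.8391 want 1.8378 pitch mrad (gx z) 3.09 roll 4.0
 tip world [574.2  196.19  49.02] tip in jig [-5.000e-02 -5.287e+01] F [-0.31  0.29 -1.28] Fjig [-0.22  0.36] M [-0.058 -0.035 -0.003] w 18.71
t 13.2 tcp [618.72  34.92  60.31] gyaw 1.8391 want 1.8378 pitch mrad (gx z) 2.88 roll 3.51
 tip world [574.35 196.16  49.29] tip in jig [  0.08 -52.94] F [ 0.61  0.42 -0.68] Fjig [0.7  0.25] M [-0.076  0.006  0.034] w 18.53
```

View pics/ov8s.png

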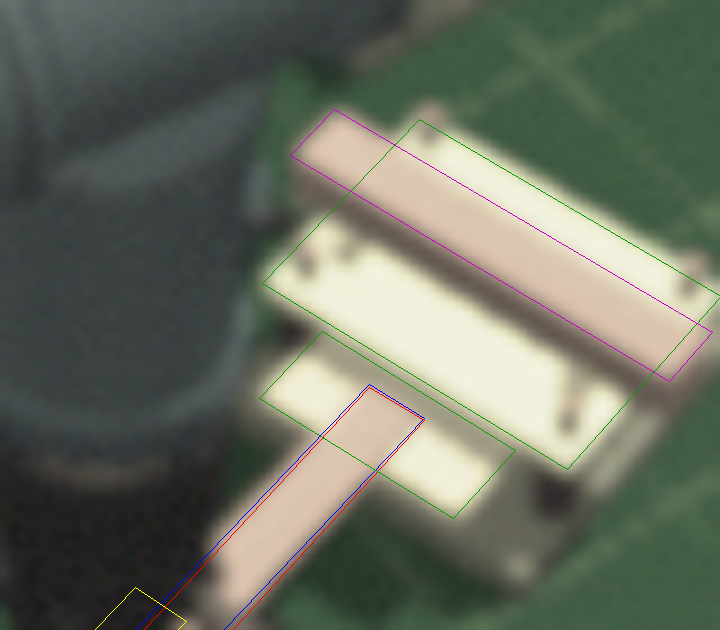

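View pics/s8.png

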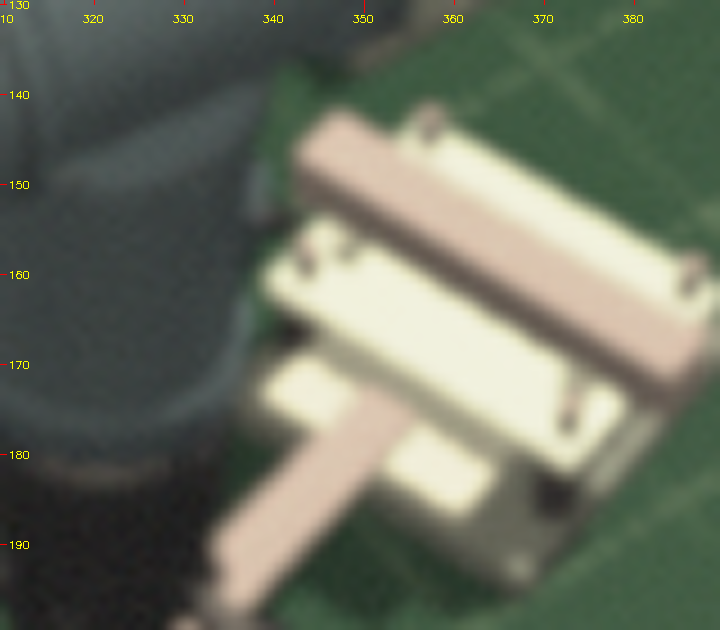

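Request:
step_arm:
  motion:
    - [0,0,-1,0,0,0]
    - [0,0,-2,0,0,0]
    - [0,0,-3,0,0,0]
    - [0,0,-3,0,0,0]

```text
time_s: 13.6
ee_pos: [618.6, 34.9, 57.1]
eef_rot: [0.001, 0.795, -0.606, -0.002]
ft_force: [0.0, -0.6, -1.5]
gripper_width: 19.0
```

Request:
step_arm:
  motion:
    - [0,0,-0.5,0,0,0]
    - [0,0,-1,0,0,0]
    - [0,0,-1,0,0,0]

```text
time_s: 13.9
ee_pos: [618.5, 35.0, 56.0]
eef_rot: [0.001, 0.795, -0.606, -0.002]
ft_force: [-0.2, 0.4, -2.1]
gripper_width: 18.9
```

Request:
step_arm:
  motion:
    - [0,0,-0.5,0,0,0]
    - [0,0,-1,0,0,0]
    - [0,0,-1,0,0,0]

```text
time_s: 14.2
ee_pos: [618.4, 35.0, 54.9]
eef_rot: [0.001, 0.795, -0.606, -0.003]
ft_force: [0.4, 0.3, -1.3]
gripper_width: 19.1
```

Request:
step_arm:
  motion:
    - [0,0,-0.5,0,0,0]
    - [0,0,-0.5,0,0,0]

```text
time_s: 14.4
ee_pos: [618.4, 35.0, 54.4]
eef_rot: [0.001, 0.795, -0.606, -0.003]
ft_force: [0.7, 0.1, -2.2]
gripper_width: 18.8
```

```bash
python3 -c "
from h import *
st()"
```

```text
t 14.4 tcp [618.4   34.95  54.36] gyaw 1.8391 want 1.8378 pitch mrad (gx z) 3.21 roll 4.24
 tip world [574.02 196.19  43.39] tip in jig [ -0.22 -52.82] F [ 0.72  0.08 -2.18] Fjig [ 0.71 -0.11] M [-0.051  0.015  0.012] w 18.83
```

Request:
step_arm:
  motion:
    - [0,0,-0.5,0,0,0]
    - [0,0,-0.5,0,0,0]

```text
time_s: 14.6
ee_pos: [618.5, 34.9, 53.9]
eef_rot: [0.001, 0.795, -0.606, -0.002]
ft_force: [-0.6, 0.6, -0.8]
gripper_width: 18.8
```

```bash
python3 -c "
from h import *
st()"
```

```text
t 14.6 tcp [618.47  34.92  53.93] gyaw 1.839 want 1.8378 pitch mrad (gx z) 3.18 roll 4.07
 tip world [574.11 196.17  42.96] tip in jig [ -0.15 -52.87] F [-0.63  0.6  -0.76] Fjig [-0.45  0.74] M [ 0.055 -0.009 -0.004] w 18.84
```

Request:
step_arm:
  motion:
    - [0,0,-0.5,0,0,0]
    - [0,0,-0.5,0,0,0]

```text
time_s: 14.8
ee_pos: [618.5, 34.9, 53.5]
eef_rot: [0.001, 0.795, -0.606, -0.002]
ft_force: [-1.1, -1.0, -1.2]
gripper_width: 19.2
```

```bash
python3 -c "
from h import *
st()"
```

```text
t 14.8 tcp [618.51  34.89  53.55] gyaw 1.839 want 1.8378 pitch mrad (gx z) 3.15 roll 3.97
 tip world [574.16 196.13  42.57] tip in jig [ -0.11 -52.91] F [-1.09 -0.97 -1.18] Fjig [-1.31 -0.64] M [0.121 0.124 0.107] w 19.16
```

Request:
step_arm:
  motion:
    - [0,0,-0.5,0,0,0]
    - [0,0,-0.5,0,0,0]

```text
time_s: 15.0
ee_pos: [618.6, 34.9, 53.2]
eef_rot: [0.001, 0.795, -0.606, -0.002]
ft_force: [-0.5, -1.1, 0.9]
gripper_width: 18.9
```

```bash
python3 -c "
from h import *
st()"
```

```text
t 15.0 tcp [618.61  34.86  53.24] gyaw 1.839 want 1.8378 pitch mrad (gx z) 3.05 roll 3.71
 tip world [574.25 196.11  42.24] tip in jig [-3.000e-02 -5.296e+01] F [-0.47 -1.1   0.85] Fjig [-0.75 -0.94] M [0.248 0.162 0.06 ] w 18.93
```

Request:
step_arm:
  motion:
    - [0,0,-0.5,0,0,0]
    - [0,0,-0.5,0,0,0]

```text
time_s: 15.2
ee_pos: [618.7, 34.8, 52.9]
eef_rot: [0.0, 0.795, -0.606, -0.002]
ft_force: [-0.0, -1.0, 1.5]
gripper_width: 19.4
```

```bash
python3 -c "
from h import *
st()"
```

```text
t 15.2 tcp [618.68  34.85  52.88] gyaw 1.839 want 1.8378 pitch mrad (gx z) 3.01 roll 3.53
 tip world [574.32 196.09  41.88] tip in jig [ 4.0e-02 -5.3e+01] F [-0.01 -1.02  1.47] Fjig [-0.28 -0.98] M [0.275 0.213 0.131] w 19.38
```

Request:
step_arm:
  motion:
    - [-1,3.9,0,0,0,0]
    - [-2.1,7.7,0,0,0,0]
    - [-3.2,11.6,0,0,0,0]
    - [-4.2,15.4,0,0,0,0]
    - [-5.3,19.3,0,0,0,0]
    - [-6.3,23.2,0,0,0,0]
    - [-7.4,27,0,0,0,0]
    - [-7.9,28.9,0,0,0,0]
    - [-7.9,28.9,0,0,0,0]

```text
time_s: 16.1
ee_pos: [610.7, 64.3, 53.0]
eef_rot: [0.0, 0.795, -0.606, -0.002]
ft_force: [0.8, -0.3, 3.4]
gripper_width: 18.4
```

```bash
python3 - <<'E'
from h import *
st()
for n in ("scene","top"):
    im=viewer.read_camera(n); cv2.imwrite(f"pics/{n}9.png",im[:,:,::-1])
o=monitor.get_obs();p=o['ee_pos']
from ov import overlay
overlay('scene','pics/scene9.png','pics/ov9s.png',(310,130,390,200),9,p,1.839,11.5)
overlay('top','pics/top9.png','pics/ov9t.png',(220,165,310,235),8,p,1.839,11.5)
st()
E
```

```text
t 16.1 tcp [610.7   64.3   52.95] gyaw 1.8392 want 1.8378 pitch mrad (gx z) 3.48 roll 3.36
 tip world [566.31 225.54  42.03] tip in jig [  0.08 -22.48] F [ 0.79 -0.32  3.43] Fjig [ 0.68 -0.51] M [ 0.442 -0.021 -0.043] w 18.41
t 16.2 tcp [610.65  64.23  52.87] gyaw 1.8388 want 1.8378 pitch mrad (gx z) 3.85 roll 3.5
 tip world [566.32 225.49  42.02] tip in jig [  0.08 -22.53] F [-0.53  0.97  2.54] Fjig [-0.26  1.07] M [ 0.651  0.112 -0.031] w 18.73
```

View pics/ov9s.png

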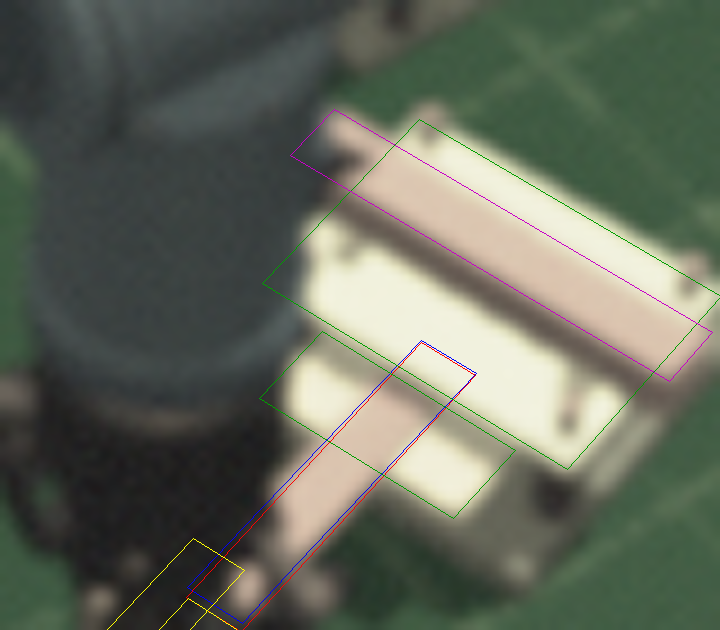

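View pics/ov9t.png

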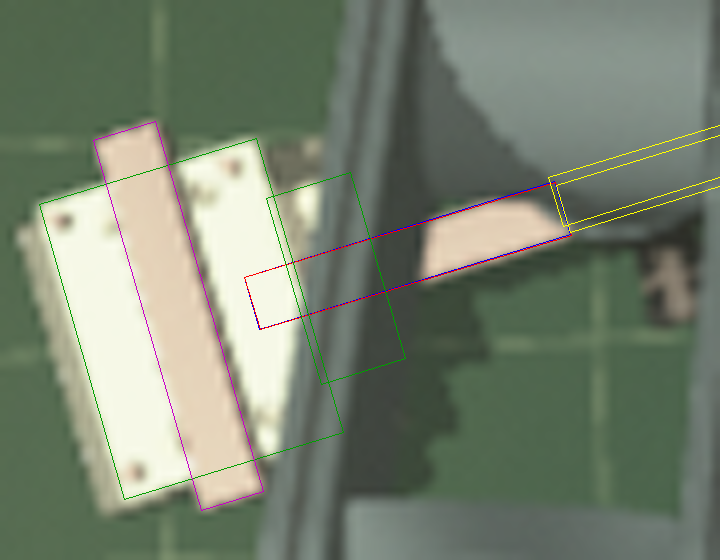

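Request:
step_arm:
  motion:
    - [0,0,0.3,0,0,0]
    - [0,0,0.6,0,0,0]
    - [0,0,0.6,0,0,0]

```text
time_s: 16.5
ee_pos: [610.5, 64.3, 53.3]
eef_rot: [0.0, 0.795, -0.606, -0.003]
ft_force: [1.6, 1.2, 1.0]
gripper_width: 18.9
```

```bash
python3 -c "
from h import *
st()"
```

```text
t 16.5 tcp [610.54  64.32  53.29] gyaw 1.8387 want 1.8378 pitch mrad (gx z) 4.16 roll 3.72
 tip world [566.23 225.59  42.49] tip in jig [ 2.000e-02 -2.241e+01] F [1.59 1.24 0.96] Fjig [1.86 0.77] M [ 0.413 -0.063 -0.024] w 18.85
```

Request:
step_arm:
  motion:
    - [0,0,0.2,0,0,0]
    - [0,0,0.2,0,0,0]

```text
time_s: 16.7
ee_pos: [610.5, 64.3, 53.4]
eef_rot: [0.0, 0.795, -0.606, -0.003]
ft_force: [-0.2, 0.8, 1.6]
gripper_width: 18.7
```

```bash
python3 -c "
from h import *
st()"
```

```text
t 16.7 tcp [610.54  64.34  53.36] gyaw 1.8386 want 1.8378 pitch mrad (gx z) 4.27 roll 3.8
 tip world [566.25 225.61  42.58] tip in jig [  0.04 -22.39] F [-0.16  0.76  1.63] Fjig [0.05 0.78] M [ 0.358 -0.09  -0.123] w 18.71
```

Request:
step_arm:
  motion:
    - [0,0,0.3,-0.12,-0.03,0]
    - [0,0,0.3,-0.12,-0.03,0]
    - [-0.8,2.9,0.3,-0.12,-0.03,0]
    - [-1.6,5.8,0.3,-0.12,-0.03,0]
    - [-2.6,9.6,0.3,-0.12,-0.03,0]
    - [-3.4,12.5,0.3,-0.12,-0.03,0]
    - [-4,14.5,0.3,-0.12,-0.03,0]
    - [-4,14.5,0.3,-0.12,-0.03,0]

```text
time_s: 17.5
ee_pos: [606.4, 79.4, 53.7]
eef_rot: [0.001, 0.795, -0.606, -0.002]
ft_force: [0.3, 0.7, 2.2]
gripper_width: 19.0
```

```bash
python3 -c "
from h import *
st()"
```

```text
t 17.5 tcp [606.36  79.42  53.67] gyaw 1.8389 want 1.8378 pitch mrad (gx z) 2.51 roll 3.88
 tip world [562.01 240.66  42.59] tip in jig [-0.08 -6.76] F [0.33 0.65 2.17] Fjig [0.49 0.54] M [ 0.302  0.033 -0.03 ] w 18.96
```

Request:
step_arm:
  motion:
    - [-0.5,1.9,0,0,0,0]
    - [-1.1,3.9,0,0,0,0]
    - [-1.3,4.8,0,0,0,0]
    - [-1.3,4.8,0,0,0,0]

```text
time_s: 17.9
ee_pos: [605.2, 84.1, 53.8]
eef_rot: [0.001, 0.795, -0.606, -0.002]
ft_force: [0.6, -2.4, 3.0]
gripper_width: 19.0
```

```bash
python3 -c "
from h import *
st()"
```

```text
t 17.9 tcp [605.18  84.14  53.77] gyaw 1.839 want 1.8378 pitch mrad (gx z) 2.21 roll 3.65
 tip world [560.82 245.37  42.64] tip in jig [ 0.02 -1.9 ] F [ 0.57 -2.38  2.98] Fjig [-0.08 -2.45] M [-0.12  -0.067 -0.015] w 18.98
```

Request:
step_arm:
  motion:
    - [-0.5,1.9,0,0,0,0]
    - [-0.8,2.9,0,0,0,0]
    - [-0.8,2.9,0,0,0,0]

```text
time_s: 18.2
ee_pos: [604.7, 86.8, 54.0]
eef_rot: [0.001, 0.795, -0.606, -0.002]
ft_force: [1.5, -4.7, 2.6]
gripper_width: 18.7
```

```bash
python3 -c "
from h import *
st()"
```

```text
t 18.2 tcp [604.69  86.78  53.98] gyaw 1.8391 want 1.8378 pitch mrad (gx z) 1.55 roll 3.08
 tip world [560.32 248.01  42.74] tip in jig [0.24 0.77] F [ 1.51 -4.69  2.63] Fjig [ 0.22 -4.93] M [-0.463 -0.121  0.033] w 18.68
```

Request:
step_arm:
  motion:
    - [-0.5,1.9,0,0,0,0]
    - [-0.8,2.9,0,0,0,0]
    - [-0.8,2.9,0,0,0,0]

```text
time_s: 18.5
ee_pos: [604.3, 89.2, 54.2]
eef_rot: [0.001, 0.795, -0.606, -0.001]
ft_force: [1.2, -6.0, 3.9]
gripper_width: 18.8
```

```bash
python3 -c "
from h import *
st()"
```

```text
t 18.5 tcp [604.26  89.19  54.18] gyaw 1.8392 want 1.8378 pitch mrad (gx z) 0.54 roll 2.55
 tip world [559.89 250.4   42.77] tip in jig [0.44 3.19] F [ 1.15 -5.99  3.87] Fjig [-0.47 -6.08] M [-0.678 -0.225  0.027] w 18.82
```

Request:
step_arm:
  motion:
    - [0,0,0.3,0,0,0]
    - [0,0,0.5,0,0,0]
    - [0,0,0.5,0,0,0]

```text
time_s: 18.8
ee_pos: [604.1, 89.2, 54.4]
eef_rot: [0.001, 0.795, -0.606, -0.001]
ft_force: [1.3, -3.6, 1.1]
gripper_width: 18.5
```

```bash
python3 - <<'E'
from h import *
st()
for n in ("scene","top"):
    im=viewer.read_camera(n); cv2.imwrite(f"pics/{n}10.png",im[:,:,::-1])
o=monitor.get_obs();p=o['ee_pos']
crop('pics/scene10.png','pics/s10.png',320,130,400,200,9)
d=cv2.absdiff(cv2.imread('pics/scene10.png'),cv2.imread('pics/scene9.png'))[130:200,320:400]
cv2.imwrite('pics/d10.png',cv2.resize(d*4,None,fx=9,fy=9))
st()
E
```

```text
t 18.8 tcp [604.13  89.22  54.4 ] gyaw 1.8391 want 1.8378 pitch mrad (gx z) 0.7 roll 2.87
 tip world [559.78 250.44  43.01] tip in jig [0.35 3.26] F [ 1.29 -3.6   1.1 ] Fjig [ 0.29 -3.81] M [-0.451 -0.275 -0.051] w 18.52
t 18.9 tcp [604.11  89.24  54.41] gyaw 1.8392 want 1.8378 pitch mrad (gx z) 0.69 roll 2.92
 tip world [559.74 250.46  43.02] tip in jig [0.32 3.29] F [ 1.98 -3.49 -0.78] Fjig [ 0.99 -3.89] M [-0.472 -0.293 -0.079] w 18.56
```

View pics/s10.png

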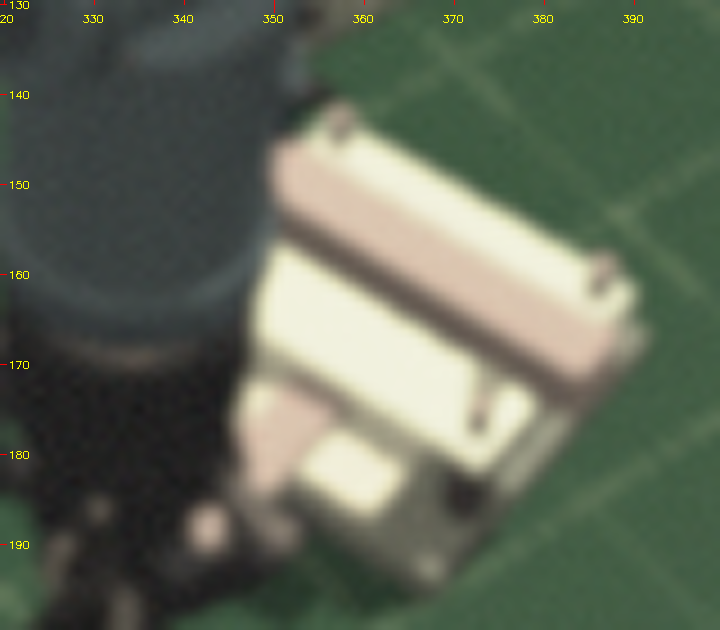

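View pics/d10.png

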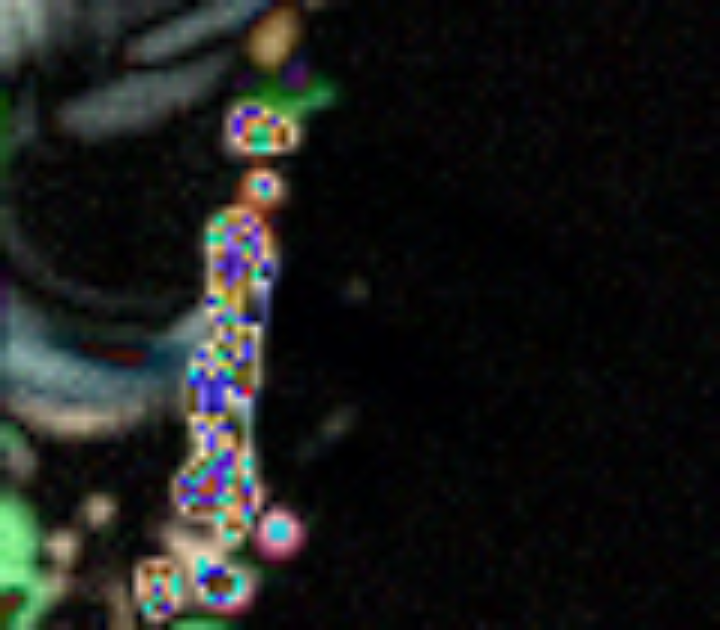

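Request:
step_arm:
  motion:
    - [-0.3,1,0,0,0,0]
    - [-0.5,2,0,0,0,0]
    - [-0.7,2.7,0,0,0,0]
    - [-0.7,2.7,0,0,0,0]

```text
time_s: 19.3
ee_pos: [603.6, 91.2, 54.4]
eef_rot: [0.001, 0.795, -0.606, -0.001]
ft_force: [1.2, -6.0, 0.0]
gripper_width: 18.5
```

```bash
python3 - <<'E'
from h import *
st()
ims=[viewer.read_camera("scene").astype(float) for _ in range(3)]
im=np.mean(ims,0).astype(np.uint8)[:,:,::-1]
cv2.imwrite('pics/scene11.png',im)
st()
# sub-pixel shift of the bar/plate patch right of arm vs scene9 and scene4
for ref in ('scene4','scene9','scene10'):
    a=cv2.imread(f'pics/{ref}.png',0).astype(np.float32); b=cv2.imread('pics/scene11.png',0).astype(np.float32)
    for nm,(x0,y0,x1,y1) in {'plate/bar':(360,145,388,178),'base':(362,180,392,198)}.items():
        print(ref,nm,cv2.phaseCorrelate(a[y0:y1,x0:x1],b[y0:y1,x0:x1],cv2.createHanningWindow((x1-x0,y1-y0),cv2.CV_32F)))
print(proj('scene',[[560,247,82],[560,247,81]]))
E
```

```text
t 19.3 tcp [603.57  91.24  54.39] gyaw 1.8393 want 1.8378 pitch mrad (gx z) -0.47 roll 3.0
 tip world [559.18 252.43  42.81] tip in jig [0.3  5.34] F [ 1.16 -6.    0.03] Fjig [-0.46 -6.1 ] M [-0.838 -0.338 -0.014] w 18.48
t 19.45 tcp [603.61  91.26  54.42] gyaw 1.8393 want 1.8378 pitch mrad (gx z) -0.38 roll 2.9
 tip world [559.23 252.46  42.85] tip in jig [0.36 5.36] F [ 1.53 -6.34  0.67] Fjig [-0.2  -6.52] M [-0.821 -0.282 -0.008] w 19.37
scene4 plate/bar ((-0.1179094809108232, -0.15679781500137935), 0.921171568941187)
scene4 base ((-0.05044928426512385, -0.07268494553439098), 0.9541982354941192)
scene9 plate/bar ((-0.07115470177123662, 0.08303441625425378), 0.9565328182997527)
scene9 base ((-0.018616136655406734, 0.004735449907435907), 0.9579963975482517)
scene10 plate/bar ((-0.060604110360952035, -0.02138291524571656), 0.9799940590505247)
scene10 base ((-0.1608104368318184, 0.0006921914199775614), 0.9771807891351205)
[[364.75464209 156.16642254]
 [364.72243179 156.37863028]]
```

Request:
step_arm:
  motion:
    - [0,0,0,0,0,0]
    - [0,0,0,0,0,0]
    - [0,0,0,0,0,0]
    - [0,0,0,0,0,0]
    - [0,0,0,0,0,0]
    - [0,0,0,0,0,0]
    - [0,0,0,0,0,0]
    - [0,0,0,0,0,0]

```text
time_s: 20.25
ee_pos: [603.6, 91.2, 54.4]
eef_rot: [0.001, 0.795, -0.606, -0.001]
ft_force: [0.9, -4.9, 1.3]
gripper_width: 18.8
```

```bash
python3 - <<'E'
from h import *
st()
for n in ("scene","top"):
    im=viewer.read_camera(n); cv2.imwrite(f"pics/{n}12.png",im[:,:,::-1])
st()
E
```

```text
t 20.25 tcp [603.57  91.25  54.4 ] gyaw 1.8393 want 1.8378 pitch mrad (gx z) -0.44 roll 2.98
 tip world [559.17 252.44  42.82] tip in jig [0.29 5.35] F [ 0.91 -4.94  1.26] Fjig [-0.43 -5.  ] M [-0.637 -0.277 -0.001] w 18.8
t 20.35 tcp [603.57  91.27  54.38] gyaw 1.8394 want 1.8378 pitch mrad (gx z) -0.38 roll 3.0
 tip world [559.17 252.46  42.81] tip in jig [0.3  5.37] F [ 1.94 -4.39  0.18] Fjig [ 0.71 -4.74] M [-0.6   -0.25  -0.017] w 18.72
```

View pics/scene12.png

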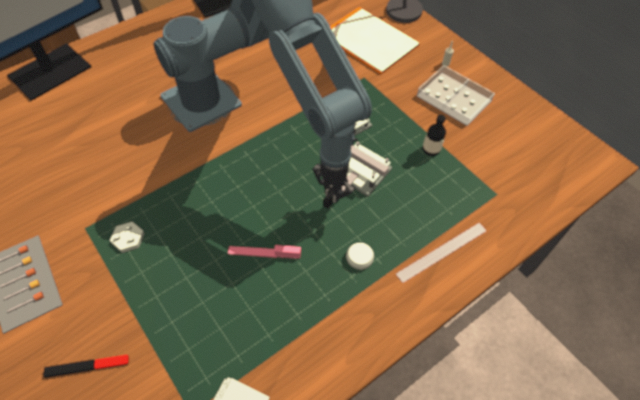

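View pics/top12.png

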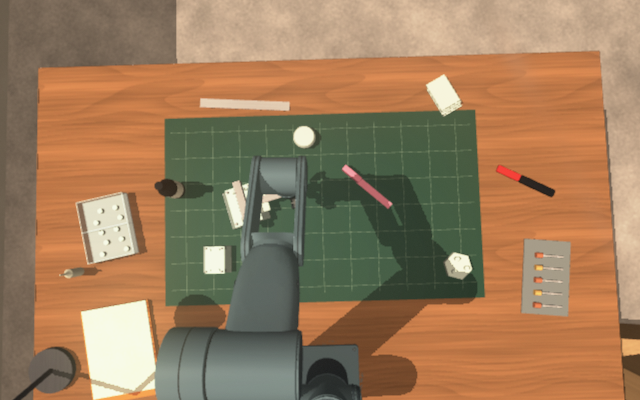

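The arm is steady at depth, with about 5 N of drag still felt. In the scene view the bar lies in its channel at (368,158). The disc, bottle, hexblock and pink gauge are where they were. I'll hand the job in.

```bash
python3 -c "
from plant import env
print(env.sign_off())"
```

```text
the job is handed in; nothing more can be done
None
```

I handed the job in at about 20 s. The bar is in its channel, and the arm is still holding the handle with the blade snug in the gap.

**Bar:** I laid it between the four pegs with the plate pressed almost to its seat, then let go. The pictures afterwards show the plate seated and the bar in place.

**Blade:** I picked the gauge up by its handle and rested the blade on the ledge; the touch put the ledge near 42.4–43 mm. I slid it straight in (yaw within about 0.002 rad). Drag began at about 37–38 mm past the mouth and rose to about 6 N, and I stopped at about 45 mm.

**Last checks:**
- **Drag:** it held at about 5 N through the last second, and vertical force at the wrist was small.
- **Lift:** from the blade's taper I estimate the upper plate rose about 0.3 mm. The pictures show no visible lift, but they could not confirm it: comparisons with two earlier pictures gave about +0.4 mm and −0.4 mm, which is noise at this resolution.
- **Depth:** good to about ±2 mm. In the scene camera the tip sat about 1 pixel lower than the model predicted. I relied on touch and drag rather than the pictures for height.
- **Other things on the bench:** none had moved in the last pictures.

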